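Bring the filter carrier round the bend and rack the filter

ROBOT

A 6-joint arm with a two-finger parallel gripper is mounted at the origin on the work surface. World frame = base frame: x ahead of the robot, y to its left, z up, the work surface at z = 0. Lengths are in mm, angles in rad, forces in N, time in s.
With the tool pointing down it reaches from about 300 to 775 mm from the base axis. Payload 14.6 kg.
Tool frame: the origin (TCP) lies between the finger pads; the fingertips stand 11 mm ahead of it and the grasp point (between the pads) lies 8 mm behind it; z points along the fingers, y is the direction in which the jaws open and shut (so a half turn about z gives the same grasp; the last joint's range is limited). The gripper opens to 94 mm and grips with 3 to 60 N. Pads are 16 mm wide; open, the fingers measure 119 mm over their backs; the gripper's body (75 mm by 177 mm) begins 78 mm behind the grasp point.
Start: joints at [-1.279, 0.3, 1.521, -0, 1.321, -0.067], TCP at [193.126, -514.968, 216.446] pointing down, gripper open.
Joint ranges: [-3.03, 3.03], [-0.79, 2.21], [0.23, 2.52], [-1.04, 4.18], [0, 3.07], [-2.55, 2.55]. Speed limits (rad/s): [2.22, 2.22, 2.57, 3.14, 3.14, 3.14].

INTERFACE

Orientations are given as [roll, pitch, yaw] about the fixed x, y, z axes, in that order (R = Rz(yaw) Ry(pitch) Rx(roll)).
In Python, from cell import * gives the robot as it stands.
- The arm moves only by the tool arm_command, never from a script. Its argument "deltas" is a list of rows, each an object with "xyz": the shift along the world's x, y, z in m, a list of three; "turn": the turn, a rotation vector about the world's x, y, z in rad, a list of three. A call has 1 to 12 rows; each row shifts and turns the commanded pose from where the row before left it; what a row does not reach is not made up. A row lasts 1/8 s, in which the tool goes at most 62.5 mm and 10.7 degrees, less where a joint would pass 70% of its speed; a pose out of reach is approached as far as the arm can. A call with a gripper value outside its range is refused whole. "gripper" is the closure, from 0 (fully open) to 1 (shut), set as the call begins (left out, the last holds). The fingers move at their own pace and stop on an object; "force" is the grip in N (left out, the last holds). Time passes only in rows, so rows that do not move let the fingers close. It gives the time, the measured TCP pose, the force and the opening at its end, in the units of the state.
- read_state(): the state, without advancing time (a new reading comes with each control period).
- camera(name): name is "side" or "top"; returns a dict with "color" (400x640x3 uint8, red, green, blue), "fx", "fy", "cx", "cy" (pixels), "k1" (the pictures are not rectified: a ray, as slopes to the right and down, at radius r is drawn at 1 + k1 r^2 times it, then the intrinsics apply), "rvec" (rotation vector, rad) and "tvec" (3), from world to camera coordinates, as OpenCV has them. Camera axes: x right, y down, z forward; pixel columns grow to the right and rows downward; lengths in mm; the calibration is good to about 2 mm. A picture is of the moment at which its call begins. There is no depth.
- sign_off(): hands the job in, once; it reports no verdict.
The state is a dict: "clock": time; "joints": joint angles; "qd": joint speeds; "effort": joint torques, N m; "eef_pos": TCP position; "eef_rot": TCP orientation; "wrist_force": force on the tool from outside, world axes, zero at the start; "moment": the same for the moment, N m; "finger_gap": finger opening in mm.
Only numpy, scipy, OpenCV 4.12 (cv2) and the standard library are available. Lean on these libraries where they do the work, as an engineer would, in place of code of your own. Each camera call takes 0.05 s, during which the arm holds its last target.

TASK

Slide the blue carrier, with the amber filter riding on it, along its track round the bend until it is fully home against the red end stop, keeping the carrier down in the track. Then lift the amber filter off and stack it squarely on top of the green filter on the sloping rack, flat on it and touching the backstop at the low end; lay it down gently without dropping it, leave the green filter and the carrier in their places, let go, and do not disturb the brass lens ring or the yellow screw tray.

Things in the scene. Friction and masses are not known exactly. Their poses are not given: they have to be found in the camera images.
- track: fixed L-shaped slide track; origin on the bench, z up. Grey base plate 250 (x) by 320 (y) by 8 mm. Channel 40 mm wide, floor 8 mm above the bench, between aluminium walls 6 mm thick whose tops are 26 mm above the bench. First leg of the centreline: along +y at x = -85 mm, from the closed end at y = -165 mm to y = 10 mm, where the bend begins
- track_bend (a point): centre of the track's bend, at (15, 10, 26) mm in the track frame, axes as the track's. The centreline goes round it at 100 mm radius, a quarter turn from heading +y at (-85, 10) mm to heading +x at (15, 110) mm, then straight along +x at y = 110 mm to the face of the red end stop at x = 115 mm (26 mm high). The carrier travels from the first leg to the red stop
- track_home (a point): fixed point of the track, at (77, 110, 42) mm in the track frame, axes as the track's: where the amber filter's centre is when it rides on the carrier fully home at the red stop (the carrier's x axis then lies along this x axis)
- carrier_seat (a point): on the loose carrier (0.35 to 0.7 kg): centre of the riding amber filter, 34 mm above the carrier's underside; x forward (direction of travel), z up. Blue deck 40 mm wide, from 60 mm behind to 41 mm ahead of this point, top 38 mm above the bench, with a lip 5 mm high across each end of the filter (2 mm play), none at its sides. It slides easily, stays where left
- carrier_post (a point): middle of the carrier's orange push post: upright, 16 mm across, 52 mm behind the seat, from 38 to 83 mm above the bench (this point 58 mm); axes as the carrier's. The carrier stands on two slippery white guide rollers of 36 mm diameter (2 mm play each side in the channel), one under the post, one 72 mm ahead, so the post follows the channel's centreline; push it from behind
- filter_center (a point): centre of the loose amber glass filter in a black frame: plate 70 mm long (x), 54 mm wide (y), 8 mm thick (z), 70 g. It starts flat on the carrier, length along it, and overhangs the 40 mm deck by 7 mm each side, so it can be gripped across its width. Under the overhang is free space down to the wall tops (26 mm above the bench, out to 26 mm from the centreline) or base plate
- rack_bed: lime-green sloping bed of the fixed rack (left or right of the track), 40 mm wide, 90 mm long, rising 25 degrees away from the robot. Origin: middle of its low end at the backstop's face, 50 mm above the bench; x up the slope, y across, z square to the bed. Backstop lip at x = 0, 24 mm high, 46 mm wide, 6 mm thick. Beside the bed: free down to the rack's foot (10 mm high, 100 mm wide)
- stored_center (a point): centre of the loose green glass filter in a black frame lying on the rack bed against the backstop: 70 mm long (x, up the slope), 40 mm wide, 8 mm thick. The amber filter stacked on it and touching the backstop has its centre at about (35, 0, 12) mm in the rack bed's frame
- lens_ring: bystander: loose brass ring, 48 mm diameter, 12 mm high, lying on the track's base plate inside the bend; origin at its underside
- screw_tray: bystander: yellow divided screw tray, fixed to the bench, 110 x 100 x 35 mm high, on the other side of the track from the rack; origin at its underside

How it is judged (in metres and radians):
On the way, in this order (a step that is already met when the one before it is completed fails the run):
1. the carrier is home against the red stop with the amber filter still riding on it (horizontal distance between carrier_seat and track_home below 0.007 m and angle between the x axis of carrier_seat and the x axis of track_home, either way round below 0.12 rad and distance between filter_center and carrier_seat below 0.012 m), for 0.2 s.
2. the amber filter lies on the green one against the backstop (x of filter_center in the frame of rack_bed between 0.03 and 0.04 m and y of filter_center in the frame of rack_bed between -0.008 and 0.008 m and z of filter_center in the frame of rack_bed between 0.009 and 0.015 m and angle between the z axis of filter_center and the z axis of rack_bed, either way round below 0.08 rad and angle between the x axis of filter_center and the x axis of rack_bed, either way round below 0.15 rad), for 0.2 s.
At the end, for the whole second after the job is handed in: Amber filter at rest flat on the green one (3 mm, 0.08 rad), within 5 mm of the backstop, 8 mm of the bed's middle, 0.15 rad of its direction; green filter still within 5 mm of the backstop and 8 mm of the middle; carrier within 7 mm and 0.12 rad of home (all of step 2 and horizontal distance between carrier_seat and track_home below 0.007 m and angle between the x axis of carrier_seat and the x axis of track_home, either way round below 0.12 rad and x of stored_center in the frame of rack_bed below 0.04 m and z of stored_center in the frame of rack_bed below 0.007 m and y of stored_center in the frame of rack_bed between -0.008 and 0.008 m and linear speed of filter below 0.02 m/s); the robot touches nothing.
It fails at once if the carrier is lifted out of the track or tipped (z of carrier_seat in the frame of track above 0.054 m or angle between carrier_seat's own z axis and vertical above 0.25 rad).
It fails at once if the amber filter is dropped (falls freely from more than about 1 cm) (contact force between the fingers and filter below 0.05 N and linear speed of filter above 0.45 m/s).
It fails at once if the lens ring is knocked more than 3 cm, or the screw tray is struck with more than 5 N (distance of lens_ring from where it was at the start of the episode above 0.03 m or contact force between any of the arm, the fingers and screw_tray above 5 N).
It also fails if it takes over 69 s, if anything falls off the work surface, if the arm or the gripper's body presses on something with over 40 N, if the wrist force passes 120 N, or if a joint passes its speed limit or range.

## Working session

There is one attempt and no reset: what is moved stays moved. The work goes in short steps, Python scripts to look and compute and a tool call to move; the robot and the scene stay as the last step left them, time stands still between calls to the robot, and variables do not carry over. Pictures are saved under pics/ and viewed, and the job is handed in when it is done.

Besides the shell and the picture viewer there is one more tool, called as name(argument=value, ...), one argument or row to a line, values as JSON. arm_command: Moves the arm, as the interface text tells. Its arguments: {"type":"object","properties":{"deltas":{"type":"array","items":{"type":"object","properties":{"xyz":{"type":"array","items":{"type":"number"}},"turn":{"type":"array","items":{"type":"number"}}}}},"gripper":{"type":"number"},"force":{"type":"number"}},"required":["deltas"]}

```bash
ls; mkdir -p pics; python3 - <<'E'
from cell import *
import cv2
s=read_state();print(s)
for n in("side","top"):
    c=camera(n);cv2.imwrite(f"pics/{n}0.png",c["color"][:,:,::-1]);print({k:v for k,v in c.items() if k!="color"})
E
```

```text
pics
{'clock': 0.0, 'joints': array([-1.27862013e+00,  3.00428251e-01,  1.52161490e+00, -3.38168373e-05,
        1.32068070e+00, -6.65968068e-02]), 'qd': array([ 0.00151899, -0.00024129, -0.00241826,  0.00113711, -0.0022184 ,
       -0.00061873]), 'effort': array([ 7.62065229e-04, -5.31806159e+01, -3.52738130e+01,  7.08697387e-02,
        2.44099548e-02, -1.08767833e-04]), 'eef_pos': array([ 193.03505944, -514.73481883,  215.89551903]), 'eef_rot': array([-3.14046179e+00, -4.25956589e-05,  3.58781370e-01]), 'wrist_force': array([-0.75918171, -0.79643252, -0.41840033]), 'moment': array([ 0.00666094, -0.03258432,  0.01912721]), 'finger_gap': 94.03064517662322}
{'fx': 380.24053242158334, 'fy': 380.24053242158334, 'cx': 317.23338541824756, 'cy': 201.3762347888944, 'k1': -0.024991679711952538, 'rvec': array([ 0.62862126, -2.43726656,  1.39213265]), 'tvec': array([473.43267576, 207.48977454, 710.71314861])}
{'fx': 517.1550389818402, 'fy': 517.1550389818402, 'cx': 312.55914661201615, 'cy': 199.6994861599239, 'k1': -0.03435536596381922, 'rvec': array([ 2.15819379, -2.05819089,  0.21036712]), 'tvec': array([ -27.81712111,  547.38253255, 1049.13956727])}
```

View pics/side0.png

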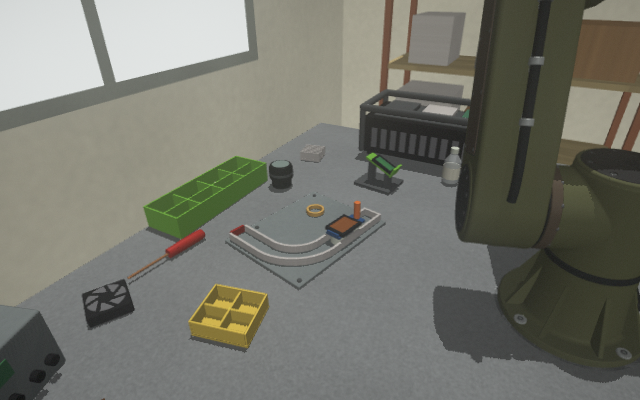

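View pics/top0.png

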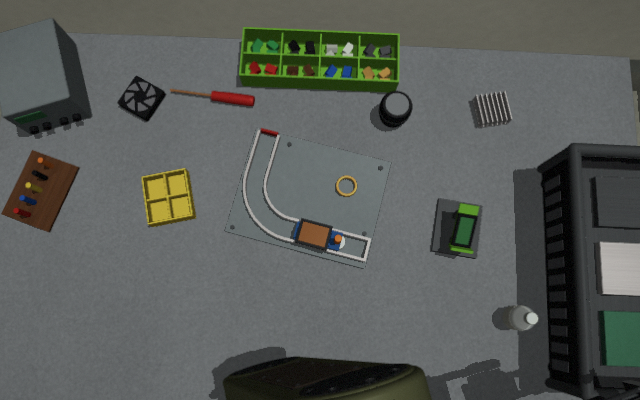

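The top view shows the track in the centre, with its base plate spanning about (225–390, 135–268). The carrier is at (315,235) with the post at about (338,240), the red stop at (269,131), the ring at (346,186), the rack at (463,228) and the tray at (167,197). I'll write the ray helpers and measure next.

```bash
cat > h.py <<'E'
from cell import *
import cv2,numpy as np
def snap(n,tag=None):
    c=camera(n)
    if tag: cv2.imwrite(f"pics/{n}_{tag}.png",c["color"][:,:,::-1])
    return c
def ray(c,uv):
    d=np.array([(uv[0]-c["cx"])/c["fx"],(uv[1]-c["cy"])/c["fy"]])
    p=d.copy()
    for _ in range(10): p=d/(1+c["k1"]*(p@p))
    R=cv2.Rodrigues(c["rvec"])[0]
    return -R.T@c["tvec"], R.T@np.array([p[0],p[1],1])
def onz(c,uv,z):
    o,d=ray(c,uv); return o+d*(z-o[2])/d[2]
def tri(c1,u1,c2,u2):
    o1,d1=ray(c1,u1);o2,d2=ray(c2,u2)
    A=np.c_[d1,-d2];t=np.linalg.lstsq(A,o2-o1,rcond=None)[0]
    a=o1+t[0]*d1;b=o2+t[1]*d2
    return (a+b)/2,np.linalg.norm(a-b)
def proj(c,P):
    R=cv2.Rodrigues(c["rvec"])[0]; q=R@np.array(P,float)+c["tvec"]
    p=q[:2]/q[2]; p=p*(1+c["k1"]*(p@p))
    return np.array([p[0]*c["fx"]+c["cx"],p[1]*c["fy"]+c["cy"]])
def crop(c,x0,y0,w,h,s,name):
    im=c["color"][y0:y0+h,x0:x0+w,::-1]
    cv2.imwrite(name,cv2.resize(im,None,fx=s,fy=s,interpolation=cv2.INTER_CUBIC))
E
python3 - <<'E'
from h import *
t=snap("top");s=snap("side")
crop(t,215,120,190,150,4,"pics/t1.png");crop(t,420,185,80,80,7,"pics/t2.png")
crop(s,215,180,180,110,4,"pics/s1.png");crop(s,345,140,70,60,10,"pics/s2.png")
E
```

```text
(no output)
```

View pics/t1.png

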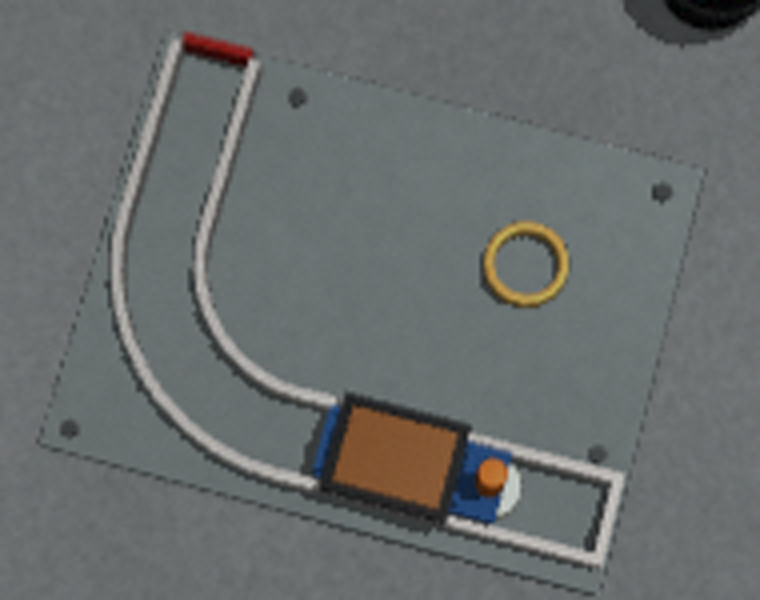

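View pics/t2.png

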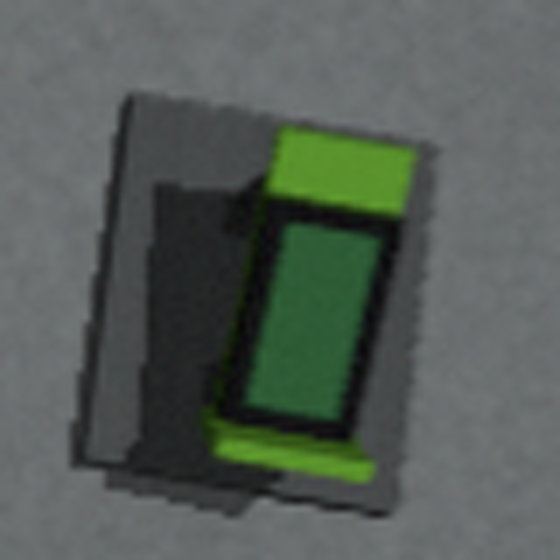

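View pics/s1.png

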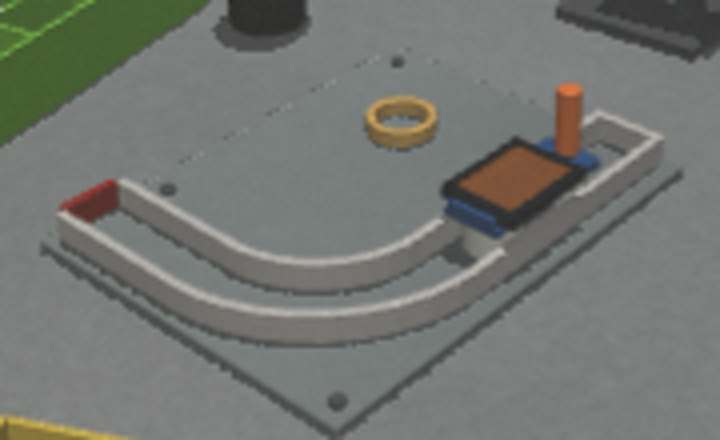

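View pics/s2.png

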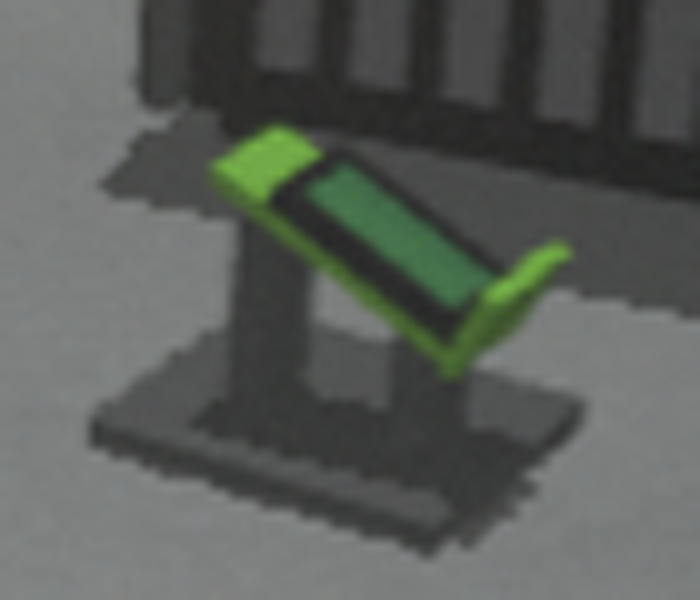

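```bash
cat >> h.py <<'E'
def fit2(Q,P): # track xy Q -> world xy P rigid
    Q=np.array(Q,float);P=np.array(P,float);q=Q.mean(0);p=P.mean(0)
    H=(Q-q).T@(P-p);a=np.arctan2(H[0,1]-H[1,0],H[0,0]+H[1,1])
    R=np.array([[np.cos(a),-np.sin(a)],[np.sin(a),np.cos(a)]])
    t=p-R@q; return a,t,(P-(Q@R.T+t))
E
python3 - <<'E'
from h import *
t=snap("top");s=snap("side")
print("cams",ray(t,(0,0))[0],ray(s,(0,0))[0])
K=lambda u,v:(u/4+215,v/4+120)
S=lambda u,v:(u/4+215,v/4+180)
kp=[((125,-160),8,K(707,171)),((-125,160),8,K(40,443)),((-125,-160),8,K(600,595))]
W=[onz(t,uv,z)[:2] for _,z,uv in kp]
a,tr,r=fit2([k[0] for k in kp],W);print("plate",a,tr,r.round(1).tolist())
ks=[((-125,-160),8,S(682,172)),((-125,160),8,S(338,435)),((125,160),8,S(42,247))]
W=[onz(s,uv,z)[:2] for _,z,uv in ks]
a2,tr2,r2=fit2([k[0] for k in ks],W);print("side",a2,tr2,r2.round(1).tolist())
# masks
def mask(c,f,box):
    hsv=cv2.cvtColor(c["color"],cv2.COLOR_RGB2HSV)
    m=cv2.inRange(hsv,np.array(f[0]),np.array(f[1])); b=np.zeros_like(m);x,y,w,h=box;b[y:y+h,x:x+w]=m[y:y+h,x:x+w];return b
m=mask(t,((5,120,120),(16,255,255)),(290,210,40,45))
n,l,st,ce=cv2.connectedComponentsWithStats(m);print(st,ce)
k=1+np.argmax(st[1:,4]);ct=cv2.findContours((l==k).astype(np.uint8),0,2)[0][0];print("amber",cv2.minAreaRect(ct),onz(t,ce[k],46))
bx=cv2.boxPoints(cv2.minAreaRect(ct));print([onz(t,b,46).round(1).tolist() for b in bx])
R=np.array([[np.cos(a),-np.sin(a)],[np.sin(a),np.cos(a)]])
im=t["color"].copy()[:,:,::-1];im=cv2.resize(im[120:270,215:405],None,fx=4,fy=4)
def W3(x,y,z,a=a,tr=tr): 
    R=np.array([[np.cos(a),-np.sin(a)],[np.sin(a),np.cos(a)]]);return [*(R@[x,y]+tr),z]
pts=[(-85+o,y) for o in(-26,-20,20,26) for y in range(-160,11,10)]+[(15-(100+o)*np.cos(th),10+(100+o)*np.sin(th)) for o in(-26,-20,20,26) for th in np.linspace(0,1.57,15)]+[(x,110+o) for o in(-26,-20,20,26) for x in range(15,116,10)]
for p in pts:
    u=(proj(t,W3(*p,26))-(215,120)+.5)*4;cv2.circle(im,tuple(u.astype(int).tolist()),1,(0,0,255),-1)
cv2.imwrite("pics/ov.png",im)
im=cv2.resize(s["color"][180:290,215:395,::-1],None,fx=4,fy=4)
for p in pts:
    u=(proj(s,W3(*p,26))-(215,180)+.5)*4;cv2.circle(im,tuple(u.astype(int).tolist()),1,(0,0,255),-1)
cv2.imwrite("pics/ovs.png",im)
E
```

```text
cams [ 321.16213685  -16.11882434 1139.16211583] [156.04173629 671.86356523 544.56772847]
plate -0.21954020198645774 [566.25561772   6.20303721] [[-1.0, 0.5], [0.0, -0.8], [1.0, 0.3]]
side -0.21296569181244776 [560.51087136  15.84186796] [[2.2, 3.5], [1.6, -2.6], [-3.8, -1.0]]
[[     0      0    640    400 255510]
 [   299    222     30     24    490]] [[319.51164729 199.43444875]
 [313.42653061 233.68163265]]
amber ((313.33843994140625, 233.59231567382812), (26.399442672729492, 18.681333541870117), 15.255120277404785) [476.53602636  -7.0706701   46.        ]
[[463.3, 24.8, 46.0], [502.6, 16.4, 46.0], [490.2, -38.7, 46.0], [451.1, -29.9, 46.0]]
```

View pics/ov.png

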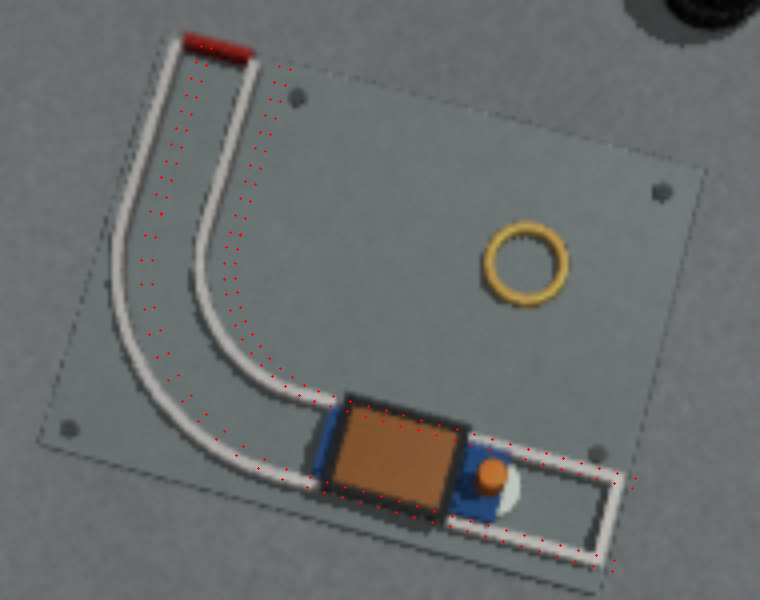

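View pics/ovs.png

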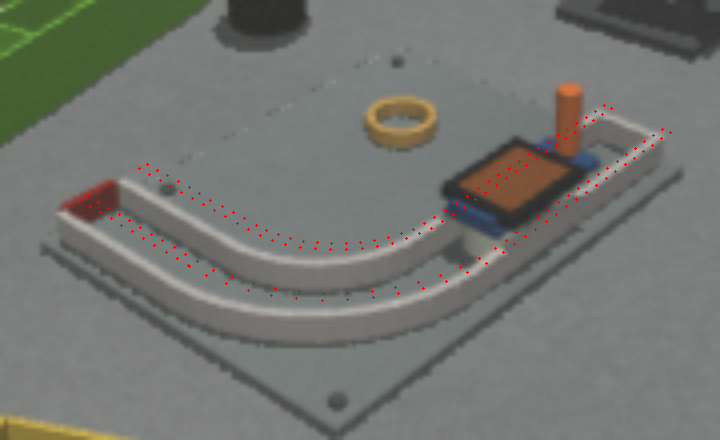

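The plate isn't centred on the track origin, so I'll fit the wall tops instead.

```bash
python3 - <<'E'
from h import *
from scipy.optimize import least_squares
t=snap("top")
hsv=cv2.cvtColor(t["color"],cv2.COLOR_RGB2HSV)
m=cv2.inRange(hsv,np.array((0,0,150)),np.array((180,50,255)))
m[:125]=0;m[270:]=0;m[:,:225]=0;m[:,385:]=0
m[233:254,335:347]=0
ys,xs=np.nonzero(m);print(len(xs))
P=np.array([onz(t,(x,y),26)[:2] for x,y in zip(xs,ys)])
def dist(q):
    # signed offset from centreline
    x,y=q.T
    d=np.where(y<10,-85-x,np.where(x>15,y-110,np.hypot(x-15,y-10)-100))
    return d
def back(v):
    a,tx,ty=v;R=np.array([[np.cos(a),-np.sin(a)],[np.sin(a),np.cos(a)]]);return (P-[tx,ty])@R
def res(v):
    q=back(v); e=np.abs(dist(q))-23
    e=np.where(q[:,1]<-158,np.clip(-168-q[:,1],-6,6)*0,e)   # ignore end wall
    return e
r=least_squares(res,[-.22,566,-5],loss="soft_l1",f_scale=2);print(r.x,np.abs(res(r.x)).mean())
q=back(r.x);E=q[q[:,1]<-150];E=E[np.abs(E[:,0]+85)<14];print("end wall y",E[:,1].mean(),E[:,1].min(),E[:,1].max(),len(E))
a,tx,ty=r.x;R=np.array([[np.cos(a),-np.sin(a)],[np.sin(a),np.cos(a)]])
tk=lambda w:(np.array(w[:2])-[tx,ty])@R
# red stop
red=cv2.inRange(hsv,np.array((0,130,60)),np.array((4,255,255)))|cv2.inRange(hsv,np.array((172,130,60)),np.array((180,255,255)))
red[:125]=0;red[140:]=0;red[:,:255]=0;red[:,285:]=0
ys,xs=np.nonzero(red);Q=np.array([tk(onz(t,(x,y),26)) for x,y in zip(xs,ys)]);print("red",Q.min(0),Q.max(0),Q.mean(0))
print("amber",tk((476.5,-7.1)))
im=cv2.resize(t["color"][120:270,215:405,::-1],None,fx=4,fy=4)
pts=[(-85+o,y) for o in(-26,-20,20,26) for y in range(-165,11,10)]+[(15-(100+o)*np.cos(th),10+(100+o)*np.sin(th)) for o in(-26,-20,20,26) for th in np.linspace(0,1.57,15)]+[(x,110+o) for o in(-26,-20,20,26) for x in range(15,116,10)]
for p in pts:
    u=(proj(t,[*(R@p+[tx,ty]),26])-(215,120)+.5)*4;cv2.circle(im,tuple(u.astype(int).tolist()),1,(0,0,255),-1)
cv2.imwrite("pics/ov2.png",im)
s=snap("side");im=cv2.resize(s["color"][180:290,215:395,::-1],None,fx=4,fy=4)
for p in pts:
    u=(proj(s,[*(R@p+[tx,ty]),26])-(215,180)+.5)*4;cv2.circle(im,tuple(u.astype(int).tolist()),1,(0,0,255),-1)
cv2.imwrite("pics/ovs2.png",im)
E
```

```text
773
[-5.57721266e-01  7.02078541e+02  4.39959004e+02] 0.0<stdin>:22: RuntimeWarning: Mean of empty slice.
  ret = ret.dtype.type(ret / rcount)
Traceback (most recent call last):
ValueError: zero-size array to reduction operation minimum which has no identity
```

```bash
cat > trk.py <<'E'
from h import *
from scipy.optimize import least_squares
t=snap("top")
hsv=cv2.cvtColor(t["color"],cv2.COLOR_RGB2HSV)
m=cv2.inRange(hsv,np.array((0,0,150)),np.array((180,50,255)))
m[:125]=0;m[270:]=0;m[:,:225]=0;m[:,385:]=0
m[233:254,335:347]=0
ys,xs=np.nonzero(m)
P=np.array([onz(t,(x,y),26)[:2] for x,y in zip(xs,ys)])
k=xs<361
def dist(q):
    x,y=q.T
    return np.where(y<10,-85-x,np.where(x>15,y-110,np.hypot(x-15,y-10)-100))
def back(v):
    a,tx,ty=v;R=np.array([[np.cos(a),-np.sin(a)],[np.sin(a),np.cos(a)]]);return (P-[tx,ty])@R
res=lambda v:(np.abs(dist(back(v)))-23)[k]
r=least_squares(res,[-.22,566,18],loss="soft_l1",f_scale=2);print(r.x,np.abs(res(r.x)).mean())
q=back(r.x);E=q[~k];E=E[np.abs(E[:,0]+85)<14];print("end wall y",E[:,1].mean(),E[:,1].min(),E[:,1].max(),len(E))
a,tx,ty=r.x;R=np.array([[np.cos(a),-np.sin(a)],[np.sin(a),np.cos(a)]])
tk=lambda w:(np.array(w[:2])-[tx,ty])@R
red=cv2.inRange(hsv,np.array((0,130,60)),np.array((4,255,255)))|cv2.inRange(hsv,np.array((172,130,60)),np.array((180,255,255)))
red[:125]=0;red[140:]=0;red[:,:255]=0;red[:,285:]=0
ys,xs=np.nonzero(red);Q=np.array([tk(onz(t,(x,y),26)) for x,y in zip(xs,ys)]);print("red",Q.min(0),Q.max(0),Q.mean(0))
print("amber",tk((476.5,-7.1)))
pts=[(-85+o,y) for o in(-26,-20,20,26) for y in range(-165,11,10)]+[(15-(100+o)*np.cos(th),10+(100+o)*np.sin(th)) for o in(-26,-20,20,26) for th in np.linspace(0,1.57,15)]+[(x,110+o) for o in(-26,-20,20,26) for x in range(15,116,10)]
im=cv2.resize(t["color"][120:270,215:405,::-1],None,fx=4,fy=4)
for p in pts:
    u=(proj(t,[*(R@p+[tx,ty]),26])-(215,120)+.5)*4;cv2.circle(im,tuple(u.astype(int).tolist()),1,(0,0,255),-1)
cv2.imwrite("pics/ov2.png",im)
s=snap("side");im=cv2.resize(s["color"][180:290,215:395,::-1],None,fx=4,fy=4)
for p in pts:
    u=(proj(s,[*(R@p+[tx,ty]),26])-(215,180)+.5)*4;cv2.circle(im,tuple(u.astype(int).tolist()),1,(0,0,255),-1)
cv2.imwrite("pics/ovs2.png",im)
E
python3 trk.py
```

```text
[-2.16157257e-01  5.70440252e+02  2.31135422e+01] 1.2746295467909896
end wall y -168.500394866662 -171.2006592432142 -165.98227714630488 35
red [113.4651021  90.5493857] [119.98141684 128.91099018] [116.79497299 109.53201473]
amber [-85.27401615 -49.65854574]
```

View pics/ov2.png

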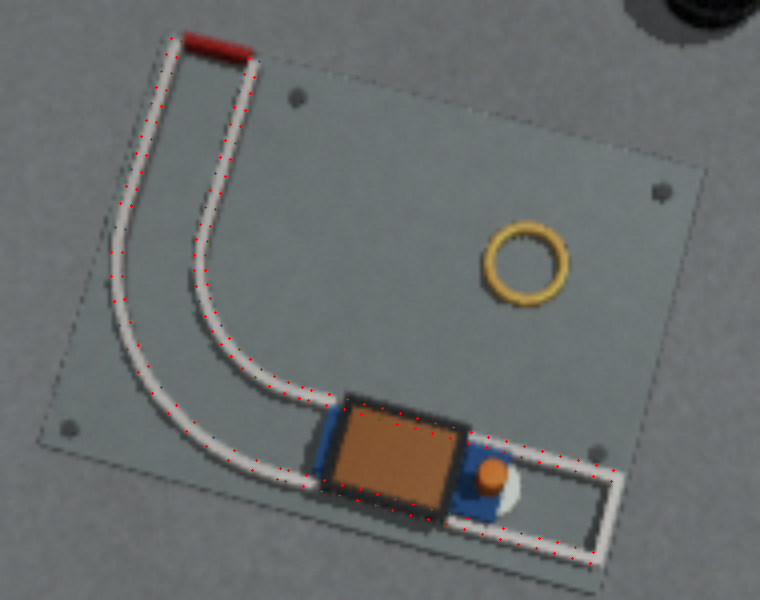

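View pics/ovs2.png

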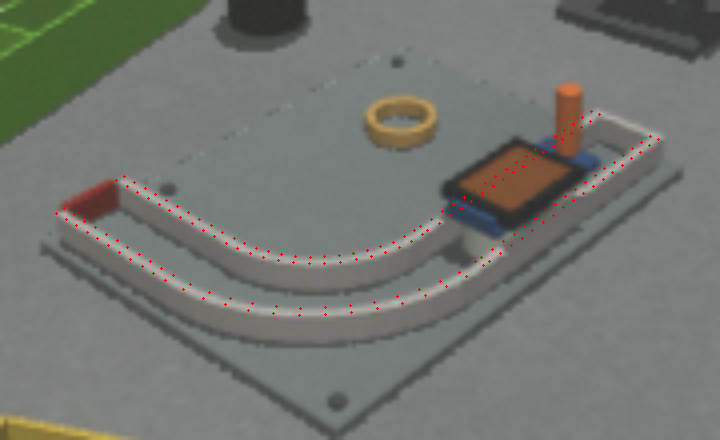

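The overlays agree in both views. The track is at yaw −0.216, origin (570.4, 23.1); the carrier seat is at track (−85, −50) and the post at (−85, −102). Now the rack: I read its bed corners and green filter corners in both crops.

```bash
cat > rack.py <<'E'
from h import *
from scipy.optimize import least_squares
t=snap("top");s=snap("side")
T=lambda u,v:((u+.5)/7-.5+420,(v+.5)/7-.5+185)
S=lambda u,v:((u+.5)/10-.5+345,(v+.5)/10-.5+140)
c,sn=np.cos(np.radians(25)),np.sin(np.radians(25))
def W(p,v):
    a,tx,ty=v[:3];x,y,z=p
    h=x*c-z*sn; return np.array([tx+h*np.cos(a)-y*np.sin(a),ty+h*np.sin(a)+y*np.cos(a),(v[3] if len(v)>3 else 50)+x*sn+z*c])
ob=[(t,(90,20,0),T(280,125)),(t,(90,-20,0),T(418,152)),(t,(70,20,8),T(268,200)),(t,(70,-20,8),T(403,218)),
(t,(0,-23,24),T(376,470)),
(s,(90,20,0),S(212,172)),(s,(90,-20,0),S(283,126)),(s,(70,20,8),S(275,198)),(s,(70,-20,8),S(338,150)),(s,(0,-23,24),S(572,250))]
ob=[o for o in ob if o[1][0]>0]
for i in range(4):
    p,g=tri(t,ob[i][2],s,ob[i+4][2]);print(ob[i][1],p.round(1),"gap",round(g,1))
f=lambda o:(lambda v:np.concatenate([proj(cc,W(p,v))-u for cc,p,u in o]))
x0=[-.2,450,-300]
for nm,o in(("both",ob),("top",ob[:4]),("side",ob[4:])):
    r=least_squares(f(o),x0);print(nm,r.x.round(3),r.fun.round(1))
r=least_squares(f(ob),x0)
def draw(c,off,sc,wh,name):
    im=cv2.resize(c["color"][off[1]:off[1]+wh,off[0]:off[0]+wh,::-1],None,fx=sc,fy=sc,interpolation=cv2.INTER_CUBIC)
    for L in([(0,20,0),(90,20,0),(90,-20,0),(0,-20,0)],[(0,20,8),(70,20,8),(70,-20,8),(0,-20,8)],[(0,23,0),(0,23,24),(0,-23,24),(0,-23,0)],[(-6,23,24),(-6,-23,24)]):
        q=np.array([(proj(c,W(p,r.x))-off+.5)*sc-.5 for p in L]);cv2.polylines(im,[q.astype(np.int32)],True,(0,0,255))
    cv2.imwrite(name,im)
draw(t,(420,185),7,80,"pics/rt.png");draw(s,(345,140),9,65,"pics/rs.png")
E
python3 rack.py
```

```text
(90, 20, 0) [ 550.3 -308.9   84.4] gap 1.3
(90, -20, 0) [ 544.1 -349.8   85.1] gap 0.9
(70, 20, 8) [ 528.3 -305.8   81.7] gap 0.6
(70, -20, 8) [ 524.4 -345.8   82.6] gap 0.9
both [-1.37000e-01  4.65842e+02 -3.16102e+02] [-0.1  0.4 -0.8 -0.1  0.1 -0.2 -0.1  0.7 -0.1 -0.9 -0.4 -0.6 -0.1 -1.5
  0.3 -1. ]
top [-1.36000e-01  4.66222e+02 -3.16682e+02] [ 0.1  0.2 -0.6 -0.2  0.3 -0.4  0.2  0.5]
side [-1.40000e-01  4.62853e+02 -3.09028e+02] [-0.   0.1 -0.3  0.4 -0.1 -0.4  0.4 -0. ]
```

```bash
cd pics; python3 -c "
import cv2,numpy as np
a=cv2.imread('rt.png');b=cv2.imread('rs.png')
h=min(a.shape[0],b.shape[0]);cv2.imwrite('rr.png',cv2.resize(np.hstack([a[:h],b[:h]]),(800,400)))
print(a.shape,b.shape)"
```

```text
(560, 560, 3) (585, 585, 3)
```

View pics/rt.png

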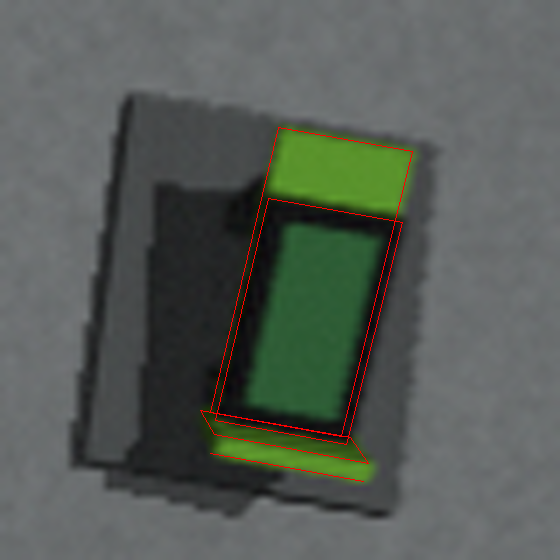

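View pics/rs.png

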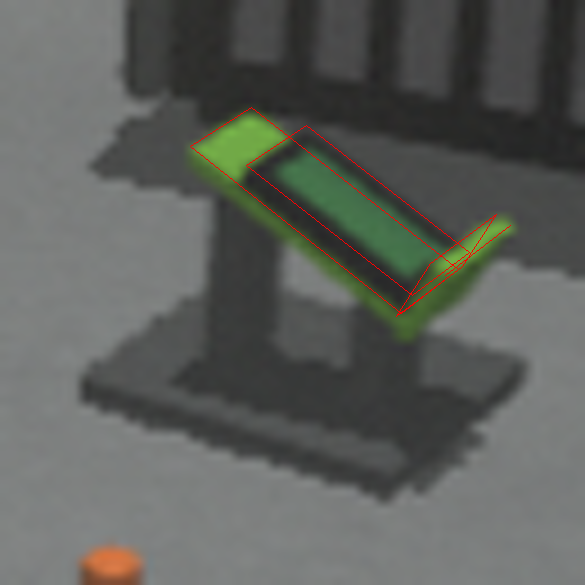

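```bash
cat > geo.py <<'E'
from h import *
A=-.216;TT=np.array([570.4,23.1]);RT=np.array([[np.cos(A),-np.sin(A)],[np.sin(A),np.cos(A)]])
tw=lambda p:RT@np.array(p,float)+TT
wt=lambda w:(np.array(w[:2])-TT)@RT
def cl(sx): # arclength from y=-165 -> point, heading(track)
    L1=175;L2=157.08
    if sx<L1: return (-85,-165+sx),np.pi/2
    if sx<L1+L2:
        th=(sx-L1)/100; return (15-100*np.cos(th),10+100*np.sin(th)),np.pi/2-th
    return (15+sx-L1-L2,110),0.
E
python3 - <<'E'
from geo import *
s=read_state();p=tw((-85,-101.7));print(p,s["eef_pos"],p-s["eef_pos"][:2]); print("home post",tw((25,110)),"home",tw((77,110)))
# rows
S=np.r_[63.3,np.arange(73.3,175,10),175+np.arange(0,158,10.472),345]
q=None
for x in S:
    c,h=cl(x);w=tw(c)
    print(round(x,1),w.round(1),round(h+A,3),None if q is None else (w-q).round(1)); q=w
# post check in images
t=snap("top");print(proj(t,[*p,83]))
E
```

```text
[465.57840145 -58.01918686] [ 193.12139391 -514.95585679  216.40660579] [272.45700754 456.93666993]
home post [618.39473672 125.18577397] home [669.18638976 114.04091048]
63.3 [465.6 -58. ] 1.355 None
73.3 [467.7 -48.3] 1.355 [2.1 9.8]
83.3 [469.9 -38.5] 1.355 [2.1 9.8]
93.3 [472.  -28.7] 1.355 [2.1 9.8]
103.3 [474.2 -18.9] 1.355 [2.1 9.8]
113.3 [476.3  -9.2] 1.355 [2.1 9.8]
123.3 [478.4   0.6] 1.355 [2.1 9.8]
133.3 [480.6  10.4] 1.355 [2.1 9.8]
143.3 [482.7  20.1] 1.355 [2.1 9.8]
153.3 [484.9  29.9] 1.355 [2.1 9.8]
163.3 [487.   39.7] 1.355 [2.1 9.8]
173.3 [489.2  49.4] 1.355 [2.1 9.8]
175.0 [489.5  51.1] 1.355 [0.4 1.7]
185.5 [492.3  61.2] 1.25 [ 2.8 10.1]
195.9 [496.1  70.9] 1.145 [3.8 9.7]
206.4 [500.9  80.2] 1.041 [4.8 9.3]
216.9 [506.7  89. ] 0.936 [5.8 8.7]
227.4 [513.3  97.1] 0.831 [6.6 8.1]
237.8 [520.8 104.4] 0.726 [7.4 7.4]
248.3 [528.9 110.9] 0.622 [8.2 6.5]
258.8 [537.8 116.6] 0.517 [8.8 5.6]
269.2 [547.1 121.3] 0.412 [9.4 4.7]
279.7 [556.9 125. ] 0.308 [9.8 3.7]
290.2 [567.  127.6] 0.203 [10.1  2.6]
300.7 [577.4 129.2] 0.098 [10.3  1.6]
311.1 [587.9 129.7] -0.007 [10.5  0.5]
321.6 [598.3 129. ] -0.111 [10.4 -0.6]
332.1 [608.6 127.3] -0.216 [10.3 -1.7]
345.0 [621.2 124.6] -0.216 [12.6 -2.8]
[337.90564573 237.58121739]
```

arm_command(
  deltas=[
    {"xyz": [0.01, 0.03, 0], "turn": [0, 0, 0.18]},
    {"xyz": [0.01, 0.03, 0], "turn": [0, 0, 0.18]},
  ],
  gripper=0,
)

```text
clock: 0.85
eef_pos: [213.2, -454.2, 216.3]
eef_rot: [-3.141, -0.0, 0.724]
wrist_force: [0.7, -0.2, -0.2]
finger_gap: 93.8
```

```bash
python3 -c "
from h import *
s=read_state();print(s['joints'],s['eef_pos'],s['eef_rot'],s['clock'])"
```

```text
[-1.20494578e+00  1.92614473e-01  1.65504603e+00  5.54571416e-05
  1.29419593e+00 -3.58280460e-01] [ 213.21020645 -454.19687907  216.25799388] [-3.14136433e+00 -1.42454333e-04  7.24115843e-01] 0.85
```

arm_command(
  deltas=[
    {"xyz": [0.021, 0.033, -0.008], "turn": [0, 0, 0.1834]},
    {"xyz": [0.021, 0.033, -0.008], "turn": [0, 0, 0.1834]},
    {"xyz": [0.021, 0.033, -0.008], "turn": [0, 0, 0.1834]},
    {"xyz": [0.021, 0.033, -0.008], "turn": [0, 0, 0.1834]},
    {"xyz": [0.021, 0.033, -0.008], "turn": [0, 0, 0.1834]},
    {"xyz": [0.021, 0.033, -0.008], "turn": [0, 0, 0.1834]},
    {"xyz": [0.021, 0.033, -0.008], "turn": [0, 0, 0.1834]},
    {"xyz": [0.021, 0.033, -0.008], "turn": [0, 0, 0.1834]},
    {"xyz": [0.021, 0.033, -0.008], "turn": [0, 0, 0.1834]},
    {"xyz": [0.021, 0.033, -0.008], "turn": [0, 0, 0.1834]},
    {"xyz": [0.021, 0.033, -0.008], "turn": [0, 0, 0.1834]},
    {"xyz": [0.021, 0.033, -0.008], "turn": [0, 0, 0.1834]},
  ],
)

```text
clock: 2.35
eef_pos: [465.8, -57.8, 120.3]
eef_rot: [-3.142, 0.0, 2.926]
wrist_force: [0.3, -0.8, -0.5]
finger_gap: 94.0
```

```bash
python3 -c "
from h import *
s=read_state();print(s['joints'],s['eef_pos'],s['eef_rot'],s['clock'])
t=snap('top','a');s=snap('side')
crop(s,215,120,180,140,4,'pics/sa.png');crop(t,215,120,190,150,4,'pics/ta.png')"
```

```text
[-2.01472545e-01  2.31272374e-01  1.84951050e+00 -3.65289496e-05
  1.06040674e+00 -1.55637154e+00] [465.78594855 -57.78662817 120.32133979] [-3.14156659e+00  4.03460660e-04  2.92571317e+00] 2.35
```

View pics/sa.png

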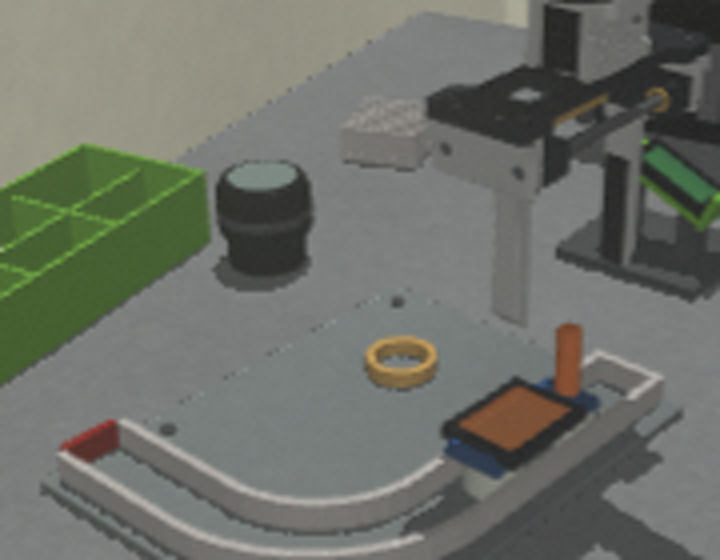

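View pics/ta.png

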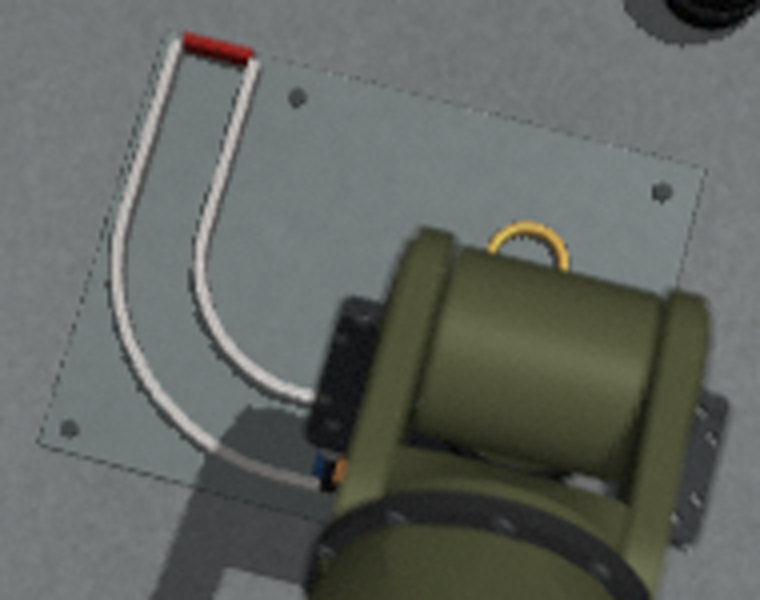

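The side view shows the open fingers in line with travel, one on each side of the post top at crop (568,330). Now I descend and narrow the opening.

arm_command(
  deltas=[
    {"xyz": [0, 0, -0.014]},
    {"xyz": [0, 0, -0.014]},
    {"xyz": [0, 0, -0.014]},
    {"xyz": [0, 0, -0.014]},
    {"xyz": [0, 0, 0]},
  ],
)

```text
validation failed for argument at $.de...
```

arm_command(
  deltas=[
    {"xyz": [0, 0, 0]},
    {"xyz": [0, 0, 0]},
    {"xyz": [0, 0, 0]},
    {"xyz": [0, 0, 0]},
    {"xyz": [0, 0, 0]},
  ],
  gripper=0.78,
  force=10,
)

```text
validation failed for argument at $.de...
```

```bash
python3 -c "
from h import *
print(read_state()['wrist_force'])
t=snap('top','b');s=snap('side')
crop(s,255,170,140,90,5,'pics/sb.png')"
```

```text
[ 0.38826624 -0.36214231 -0.56686792]
```

View pics/sb.png

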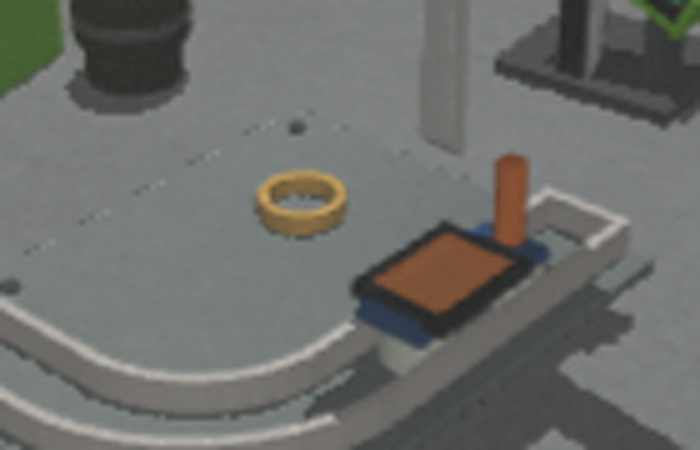

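The turn field is apparently required, so both calls were refused and nothing moved. I'll resend them with it.

arm_command(
  deltas=[
    {"xyz": [0, 0, -0.014], "turn": [0, 0, 0]},
    {"xyz": [0, 0, -0.014], "turn": [0, 0, 0]},
    {"xyz": [0, 0, -0.014], "turn": [0, 0, 0]},
    {"xyz": [0, 0, -0.014], "turn": [0, 0, 0]},
    {"xyz": [0, 0, 0], "turn": [0, 0, 0]},
  ],
)

```text
clock: 3.18
eef_pos: [464.5, -58.9, 63.3]
eef_rot: [-3.142, -0.002, 2.919]
wrist_force: [0.3, -0.4, 0.8]
finger_gap: 94.3
```

arm_command(
  deltas=[
    {"xyz": [0, 0, 0], "turn": [0, 0, 0]},
    {"xyz": [0, 0, 0], "turn": [0, 0, 0]},
    {"xyz": [0, 0, 0], "turn": [0, 0, 0]},
    {"xyz": [0, 0, 0], "turn": [0, 0, 0]},
    {"xyz": [0, 0, 0], "turn": [0, 0, 0]},
  ],
  gripper=0.78,
  force=10,
)

```text
clock: 3.8
eef_pos: [465.1, -59.0, 64.5]
eef_rot: [-3.142, 0.0, 2.92]
wrist_force: [1.0, -0.6, 0.2]
finger_gap: 47.9
```

```bash
python3 -c "
from h import *
print(read_state()['wrist_force'])
s=snap('side')
crop(s,255,170,140,90,5,'pics/sb2.png')"
```

```text
[ 1.00297866 -0.5897463   0.15323761]
```

View pics/sb2.png

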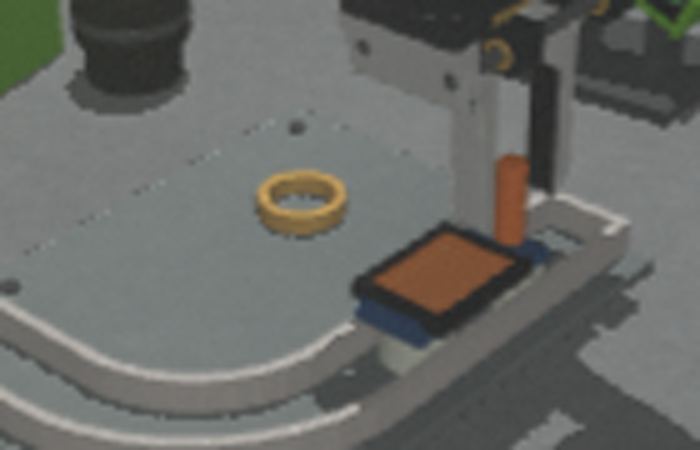

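The fingers straddle the post with the rear finger behind it, at about (545,130–190) in the crop. Now I push along the first leg.

arm_command(
  deltas=[
    {"xyz": [0, 0, 0], "turn": [0, 0, 0]},
    {"xyz": [0, 0, 0], "turn": [0, 0, 0]},
    {"xyz": [0, 0, 0], "turn": [0, 0, 0]},
    {"xyz": [0.001, 0.005, 0], "turn": [0, 0, 0]},
    {"xyz": [0.002, 0.009, 0], "turn": [0, 0, 0]},
    {"xyz": [0.002, 0.009, 0], "turn": [0, 0, 0]},
    {"xyz": [0.002, 0.009, 0], "turn": [0, 0, 0]},
    {"xyz": [0.002, 0.009, 0], "turn": [0, 0, 0]},
    {"xyz": [0.002, 0.009, 0], "turn": [0, 0, 0]},
    {"xyz": [0.002, 0.009, 0], "turn": [0, 0, 0]},
    {"xyz": [0.002, 0.009, 0], "turn": [0, 0, 0]},
  ],
)

```text
clock: 5.22
eef_pos: [480.2, 9.6, 64.4]
eef_rot: [-3.142, -0.0, 2.92]
wrist_force: [-0.5, -1.2, -0.0]
finger_gap: 20.6
```

```bash
python3 -c "
from geo import *
r=read_state();print(r['wrist_force'],r['finger_gap'],r['eef_pos'],wt(r['eef_pos']))
s=snap('side')
crop(s,215,170,180,110,4,'pics/sc.png')"
```

```text
[-0.49486972 -1.19790311 -0.03152152] 20.637139198102414 [480.24357745   9.63966931  64.44610095] [-85.17654201 -32.470259  ]
```

View pics/sc.png

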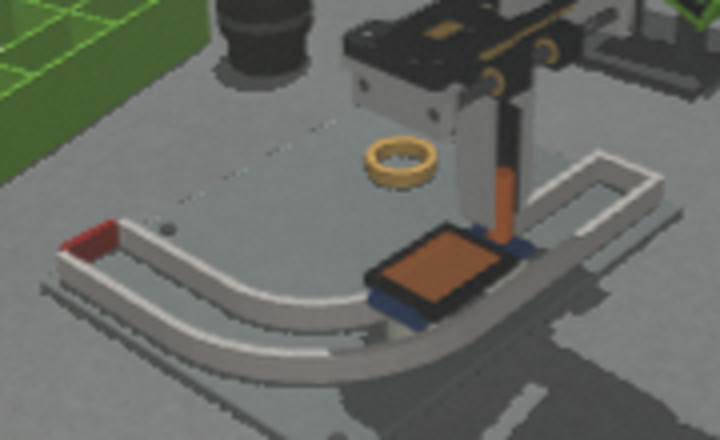

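arm_command(
  deltas=[
    {"xyz": [0.0023, 0.0103, 0], "turn": [0, 0, 0]},
    {"xyz": [0.0023, 0.0104, 0], "turn": [0, 0, 0]},
    {"xyz": [0.0023, 0.0104, 0], "turn": [0, 0, 0]},
    {"xyz": [0.0023, 0.0104, 0], "turn": [0, 0, 0]},
    {"xyz": [0.0028, 0.0101, 0], "turn": [0, 0, -0.105]},
    {"xyz": [0.0038, 0.0097, 0], "turn": [0, 0, -0.105]},
    {"xyz": [0.0048, 0.0093, 0], "turn": [0, 0, -0.105]},
    {"xyz": [0.0058, 0.0088, 0], "turn": [0, 0, -0.105]},
    {"xyz": [0.0066, 0.0081, 0], "turn": [0, 0, -0.105]},
  ],
)

```text
clock: 6.4
eef_pos: [513.1, 97.3, 64.3]
eef_rot: [-3.141, -0.0, 2.391]
wrist_force: [-2.1, -0.3, -0.1]
finger_gap: 20.6
```

```bash
python3 -c "
from geo import *
r=read_state();print(r['wrist_force'],r['finger_gap'],r['eef_pos'],wt(r['eef_pos']),tw(cl(227.4)[0]))
s=snap('side')
crop(s,215,170,180,110,4,'pics/sd.png')"
```

```text
[-2.07459625 -0.34995716 -0.06740807] 20.570877044038134 [513.10380141  97.31928727  64.29918455] [-71.87177814  60.21465338] [513.34782548  97.08155228]
```

View pics/sd.png

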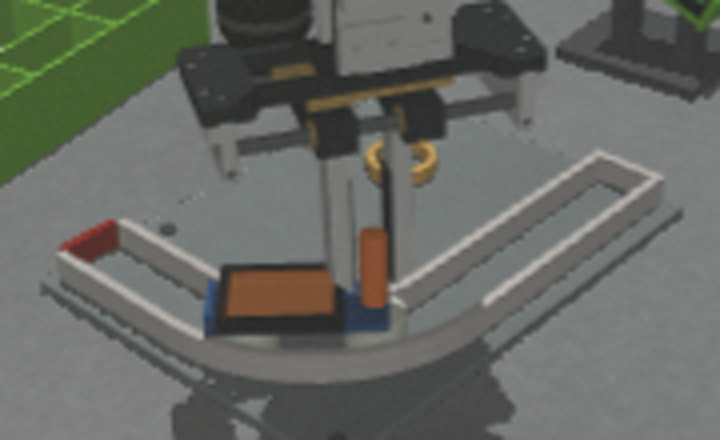

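```bash
python3 -c "
from geo import *
s=snap('side')
hsv=cv2.cvtColor(s['color'],cv2.COLOR_RGB2HSV);m=cv2.inRange(hsv,np.array((5,170,120)),np.array((14,255,255)))
m[:225]=0;m[250:]=0;m[:,:303]=0;m[:,315:]=0
ys,xs=np.nonzero(m);print(xs.min(),xs.max(),ys.min(),ys.max(),xs.mean())
print('mid-post now',onz(s,(xs.mean(),(170+270/4)),58)[:2],'track',wt(onz(s,(xs.mean(),170+268/4),58)), 'arc r',np.hypot(*(wt(onz(s,(xs.mean(),170+268/4),58))-[15,10])))
print(cl(225)[0])
for l in (-12,0,12):
  print(proj(s,[*tw(cl(225)[0]),58]))
"
```

```text
Traceback (most recent call last):
ValueError: zero-size array to reduction operation minimum which has no identity
```

```bash
python3 -c "
from geo import *
s=snap('side')
p=wt(onz(s,(215+374/4,170+272/4),58));print(p,np.hypot(*(p-[15,10])))
print(cl(225)[0],proj(s,[*tw(cl(225)[0]),83]),proj(s,[*tw(cl(225)[0]),38]))
"
```

```text
[-75.03186235  59.04683921] 102.52477102865919
(np.float64(-72.75825618903727), np.float64(57.942553860420304)) [307.77359942 227.89989099] [308.32154092 244.74938539]
```

The post sits 2 mm outside the centreline, which is within the roller play, and it is still well on the pad. I'll continue round the bend.

arm_command(
  deltas=[
    {"xyz": [0.0074, 0.0075, 0], "turn": [0, 0, -0.105]},
    {"xyz": [0.0082, 0.0065, 0], "turn": [0, 0, -0.105]},
    {"xyz": [0.0088, 0.0057, 0], "turn": [0, 0, -0.105]},
    {"xyz": [0.0094, 0.0047, 0], "turn": [0, 0, -0.105]},
    {"xyz": [0.0098, 0.0037, 0], "turn": [0, 0, -0.105]},
    {"xyz": [0.0101, 0.0026, 0], "turn": [0, 0, -0.105]},
    {"xyz": [0.0103, 0.0016, 0], "turn": [0, 0, -0.105]},
    {"xyz": [0.0105, 0.0005, 0], "turn": [0, 0, -0.105]},
    {"xyz": [0.0104, -0.0006, 0], "turn": [0, 0, -0.105]},
  ],
)

```text
clock: 7.68
eef_pos: [598.0, 128.7, 64.3]
eef_rot: [-3.141, -0.0, 1.449]
wrist_force: [-2.9, 1.0, -0.3]
finger_gap: 20.4
```

```bash
python3 -c "
from geo import *
r=read_state();print(r['wrist_force'],r['finger_gap'],r['eef_pos'],wt(r['eef_pos']))
s=snap('side')
crop(s,215,170,180,110,4,'pics/se.png')"
```

```text
[-2.86536708  1.02186152 -0.25849215] 20.37803197062093 [597.95126937 128.71995552  64.30368168] [  4.27412555 109.07052442]
```

View pics/se.png

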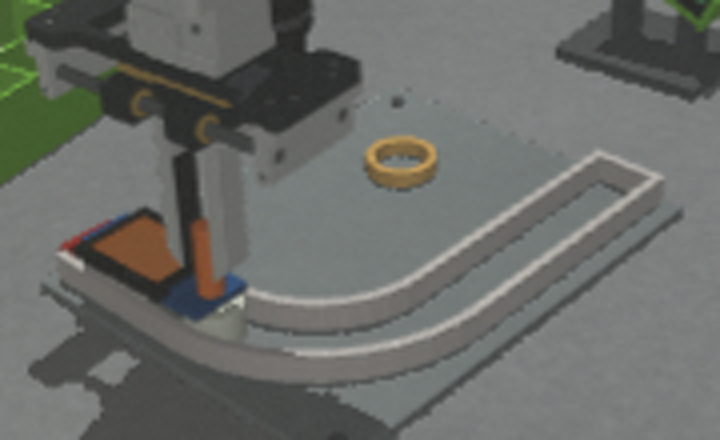

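arm_command(
  deltas=[
    {"xyz": [0.0085, -0.0015, 0], "turn": [0, 0, -0.095]},
    {"xyz": [0.007, -0.0013, 0], "turn": [0, 0, 0]},
    {"xyz": [0.005, -0.0011, 0], "turn": [0, 0, 0]},
    {"xyz": [0.002, -0.0004, 0], "turn": [0, 0, 0]},
  ],
)

```text
clock: 8.22
eef_pos: [618.8, 124.8, 64.2]
eef_rot: [-3.136, 0.001, 1.357]
wrist_force: [-19.5, 3.8, 10.9]
finger_gap: 21.5
```

```bash
python3 -c "
from geo import *
r=read_state();print(r['wrist_force'],r['finger_gap'],r['eef_pos'],wt(r['eef_pos']))"
```

```text
[-19.50365356   3.80365345  10.91382207] 21.521950030851624 [618.84748097 124.80574089  64.19614186] [ 25.52367395 109.72583201]
```

The force rose to 19.5 N about where the stop should be. I'll ease off 2 mm and look.

arm_command(
  deltas=[
    {"xyz": [-0.002, 0.0004, 0], "turn": [0, 0, 0]},
    {"xyz": [0, 0, 0], "turn": [0, 0, 0]},
  ],
)

```text
clock: 8.48
eef_pos: [618.3, 124.9, 64.4]
eef_rot: [-3.141, 0.0, 1.356]
wrist_force: [-2.7, 0.2, -0.4]
finger_gap: 20.5
```

```bash
python3 -c "
from geo import *
r=read_state();print(r['wrist_force'],r['finger_gap'],r['eef_pos'],wt(r['eef_pos']))
s=snap('side');t=snap('top')
crop(s,215,200,80,60,8,'pics/sf.png');crop(t,215,120,150,110,5,'pics/tf.png')"
```

```text
[-2.72967958  0.21883308 -0.3522015 ] 20.48596599456318 [618.34798347 124.85529058  64.41499663] [ 25.02516379 109.66717584]
```

View pics/sf.png

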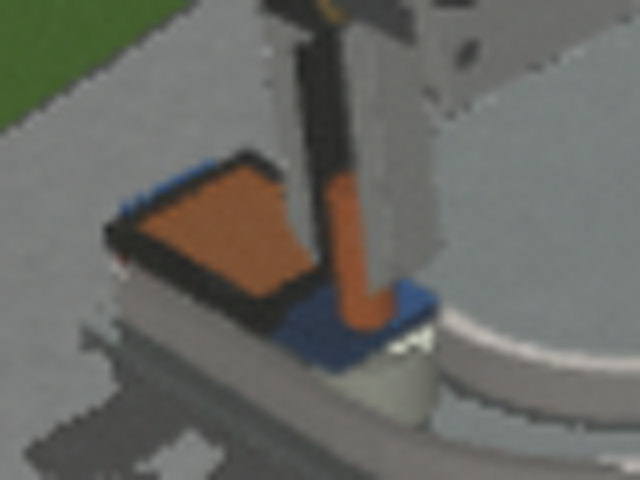

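View pics/tf.png

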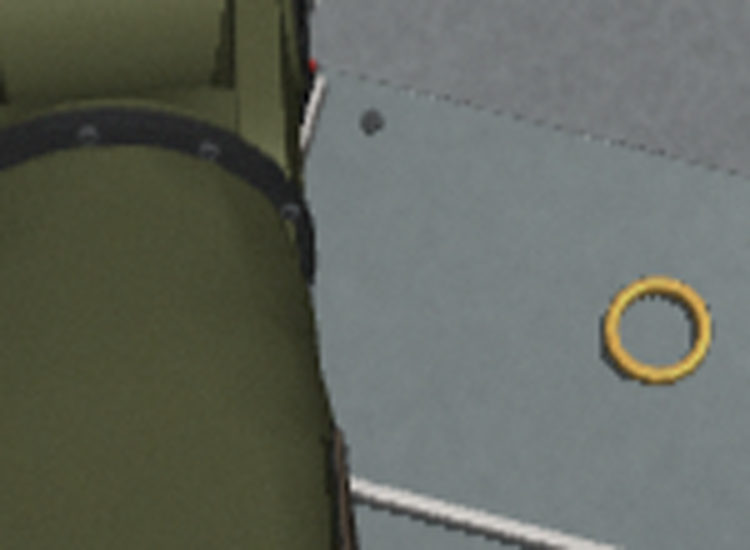

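The carrier is at the stop, with the front of the deck over it and the filter still riding in the lips. Now I open, lift and turn the jaws across the filter.

arm_command(
  deltas=[
    {"xyz": [0, 0, 0], "turn": [0, 0, 0]},
    {"xyz": [0, 0, 0], "turn": [0, 0, 0]},
    {"xyz": [0, 0, 0.01], "turn": [0, 0, 0]},
    {"xyz": [0, 0, 0.025], "turn": [0, 0, 0]},
    {"xyz": [0, 0, 0.025], "turn": [0, 0, 0]},
  ],
  gripper=0,
)

```text
clock: 9.2
eef_pos: [618.7, 124.8, 125.9]
eef_rot: [3.141, -0.0, 1.355]
wrist_force: [-0.9, -0.1, 0.2]
finger_gap: 67.5
```

arm_command(
  deltas=[
    {"xyz": [0.005, -0.001, 0], "turn": [0, 0, 0.1745]},
    {"xyz": [0.005, -0.001, 0], "turn": [0, 0, 0.1745]},
    {"xyz": [0.006, -0.001, 0], "turn": [0, 0, 0.1745]},
    {"xyz": [0.006, -0.002, 0], "turn": [0, 0, 0.1745]},
    {"xyz": [0.006, -0.001, 0], "turn": [0, 0, 0.1745]},
    {"xyz": [0.006, -0.001, 0], "turn": [0, 0, 0.1745]},
    {"xyz": [0.006, -0.002, 0], "turn": [0, 0, 0.1745]},
    {"xyz": [0.006, -0.001, 0], "turn": [0, 0, 0.1745]},
    {"xyz": [0.005, -0.001, 0], "turn": [0, 0, 0.173]},
    {"xyz": [0, 0, 0], "turn": [0, 0, 0]},
  ],
)

```text
clock: 10.45
eef_pos: [669.8, 113.7, 125.0]
eef_rot: [3.141, 0.001, 2.922]
wrist_force: [0.3, 0.0, -0.4]
finger_gap: 94.2
```

```bash
python3 -c "
from geo import *
r=read_state();print(r['wrist_force'],r['finger_gap'],r['eef_pos'],r['eef_rot'],wt(r['eef_pos']),r['joints'])
s=snap('side')
hsv=cv2.cvtColor(s['color'],cv2.COLOR_RGB2HSV);m=cv2.inRange(hsv,np.array((5,110,90)),np.array((16,255,255)))
m[:205]=0;m[250:]=0;m[:,:220]=0;m[:,265:]=0
n,l,st,ce=cv2.connectedComponentsWithStats(m);print(st[1:])
k=1+np.argmax(st[1:,4]);ct=max(cv2.findContours((l==k).astype(np.uint8),0,2)[0],key=len)
q=cv2.approxPolyDP(ct,4,True)[:,0];W=[wt(onz(s,p,46)) for p in q];print(q.tolist(),np.round(W,1).tolist(),np.mean(W,0))
crop(s,215,160,90,100,6,'pics/sg.png')"
```

```text
[ 0.28094231  0.00639042 -0.43705734] 94.19845695837331 [669.7751188  113.74297258 125.0070906 ] [3.14140016e+00 6.30780918e-04 2.92241702e+00] [ 77.63890382 109.83516436] [ 1.14327210e-01  6.66437461e-01  1.20116642e+00 -2.57280433e-05
  1.27332974e+00 -1.23728601e+00]
[[233 221  31  20 351]]
[[233, 227], [246, 236], [256, 231], [263, 239], [260, 221]] [[100.8, 130.5], [49.0, 133.6], [47.0, 105.9], [11.0, 116.1], [72.1, 72.1]] [ 55.97081238 111.61971749]
```

View pics/sg.png

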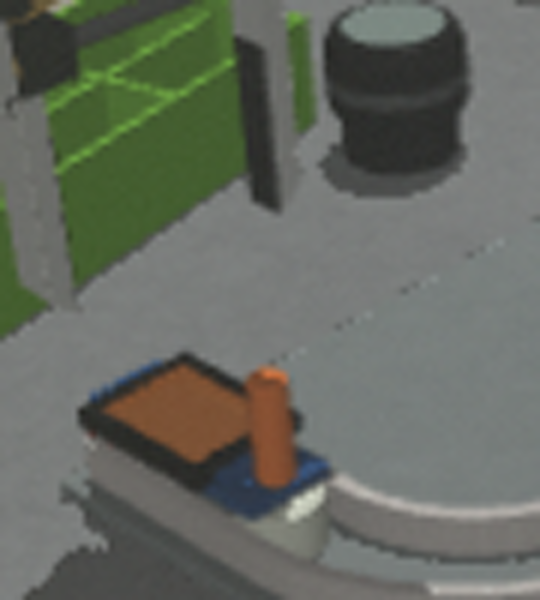

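```bash
python3 -c "
from geo import *
s=snap('side')
K=lambda u,v:((u+.5)/6-.5+215,(v+.5)/6-.5+160)
for u in [(80,410),(185,353),(300,416),(196,474),(103,405),(188,362),(198,464)]: print(u,wt(onz(s,K(*u),46)).round(1))
p=K(268,374);print('post top',wt(onz(s,p,83)))
for x,y in [(42,83),(42,137),(112,83),(112,137)]:print(x,y,((proj(s,[*tw((x,y)),46])-(215,160)+.5)*6-.5).round())
"
```

```text
(80, 410) [106.8 140.6]
(185, 353) [107.8  87.7]
(300, 416) [38.3 87.3]
(196, 474) [ 39.  138.1]
(103, 405) [102.8 132.6]
(188, 362) [101.6  91.2]
(198, 464) [ 43.5 133.5]
post top [ 24.79242669 110.71557416]
42 83 [302. 408.]
42 137 [193. 470.]
112 83 [188. 345.]
112 137 [ 79. 401.]
```

The filter is still between the lips and the post reads track x 24.8, so the seat is about 76.8 against 77 at home. Descending to grip the filter across its width.

arm_command(
  deltas=[
    {"xyz": [0, 0, -0.02], "turn": [0, 0, 0]},
    {"xyz": [0, 0, -0.02], "turn": [0, 0, 0]},
    {"xyz": [0, 0, -0.016], "turn": [0, 0, 0]},
    {"xyz": [0, 0, -0.014], "turn": [0, 0, 0]},
    {"xyz": [0, 0, -0.013], "turn": [0, 0, 0]},
    {"xyz": [0, 0, 0], "turn": [0, 0, 0]},
  ],
)

```text
clock: 11.3
eef_pos: [669.1, 113.8, 40.3]
eef_rot: [-3.141, -0.002, 2.924]
wrist_force: [-0.5, -0.2, 0.8]
finger_gap: 93.9
```

arm_command(
  deltas=[
    {"xyz": [0, 0, 0], "turn": [0, 0, 0]},
    {"xyz": [0, 0, 0], "turn": [0, 0, 0]},
    {"xyz": [0, 0, 0], "turn": [0, 0, 0]},
    {"xyz": [0, 0, 0], "turn": [0, 0, 0]},
    {"xyz": [0, 0, 0], "turn": [0, 0, 0]},
    {"xyz": [0, 0, 0], "turn": [0, 0, 0]},
  ],
  gripper=0.6,
  force=12,
)

```text
clock: 12.05
eef_pos: [669.6, 113.9, 41.6]
eef_rot: [3.141, 0.0, 2.924]
wrist_force: [-1.1, -0.1, 2.2]
finger_gap: 53.7
```

```bash
python3 -c "
from geo import *
r=read_state();print(r['wrist_force'],r['finger_gap'],r['eef_pos'],r['eef_rot'],wt(r['eef_pos']))
s=snap('side')
crop(s,215,180,90,75,7,'pics/sh.png')"
```

```text
[-1.08615955 -0.1033063   2.15923826] 53.72401782688754 [669.61959481 113.91160625  41.63705859] [3.14141343e+00 2.89519676e-04 2.92365312e+00] [ 77.45085151 109.96654684]
```

View pics/sh.png

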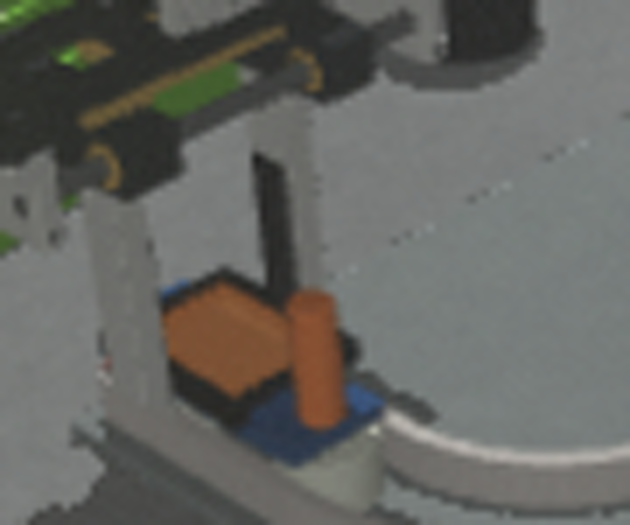

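The filter is gripped at 53.7 mm against its 54 mm width. Lifting straight up.

arm_command(
  deltas=[
    {"xyz": [0, 0, 0.004], "turn": [0, 0, 0]},
    {"xyz": [0, 0, 0.008], "turn": [0, 0, 0]},
    {"xyz": [0, 0, 0.015], "turn": [0, 0, 0]},
    {"xyz": [0, 0, 0.02], "turn": [0, 0, 0]},
    {"xyz": [0, 0, 0.02], "turn": [0, 0, 0]},
    {"xyz": [0, 0, 0.02], "turn": [0, 0, 0]},
    {"xyz": [0, 0, 0.02], "turn": [0, 0, 0]},
  ],
)

```text
clock: 12.98
eef_pos: [669.6, 113.8, 150.1]
eef_rot: [3.141, 0.0, 2.924]
wrist_force: [-0.4, -0.7, -1.3]
finger_gap: 53.6
```

```bash
python3 -c "
from geo import *
r=read_state();print(r['wrist_force'],r['finger_gap'],r['eef_pos'],r['eef_rot'],wt(r['eef_pos']))
s=snap('side')
crop(s,205,140,100,110,5,'pics/si.png')"
```

```text
[-0.449711   -0.65327221 -1.2732304 ] 53.601883079908326 [669.56137044 113.83839916 150.10708419] [3.14142014e+00 4.54812435e-04 2.92356621e+00] [ 77.40967019 109.88256199]
```

View pics/si.png

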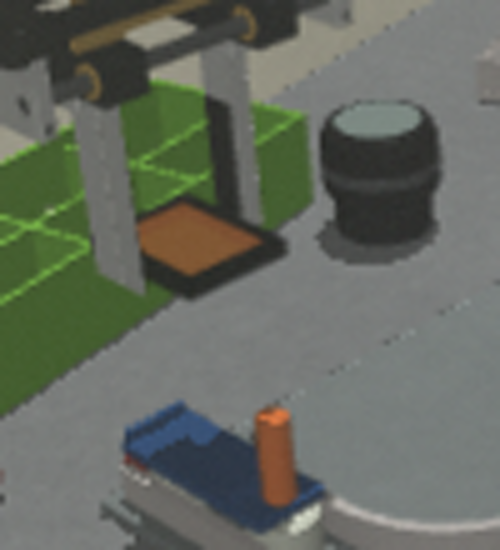

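The filter hangs level in the grip at (195,240), and the carrier has stayed at the stop. Moving to hover over the rack with the 25° tilt.

arm_command(
  deltas=[
    {"xyz": [-0.006, -0.013, 0], "turn": [0, 0, 0.02]},
    {"xyz": [-0.0127, -0.0269, 0], "turn": [0, 0, 0.02]},
    {"xyz": [-0.0127, -0.0269, 0], "turn": [0, 0, 0.02]},
    {"xyz": [-0.0127, -0.0269, 0], "turn": [0, 0, 0.022]},
    {"xyz": [-0.0127, -0.0269, 0], "turn": [0, 0, 0]},
    {"xyz": [-0.0127, -0.0269, 0], "turn": [0, 0, 0]},
    {"xyz": [-0.0127, -0.0269, 0], "turn": [0, 0, 0]},
    {"xyz": [-0.0127, -0.0269, 0], "turn": [0, 0, 0]},
    {"xyz": [-0.0127, -0.0269, 0], "turn": [0, 0, 0]},
  ],
)

```text
clock: 14.15
eef_pos: [561.4, -115.2, 148.6]
eef_rot: [-3.142, -0.0, 3.006]
wrist_force: [-0.0, 1.5, -1.0]
finger_gap: 54.0
```

arm_command(
  deltas=[
    {"xyz": [-0.0127, -0.0269, 0], "turn": [-0.0074, -0.054, 0]},
    {"xyz": [-0.0127, -0.0269, 0], "turn": [-0.0074, -0.054, 0]},
    {"xyz": [-0.0127, -0.0269, 0], "turn": [-0.0074, -0.054, 0]},
    {"xyz": [-0.0127, -0.0269, 0], "turn": [-0.0074, -0.054, 0]},
    {"xyz": [-0.0127, -0.0269, 0], "turn": [-0.0074, -0.054, 0]},
    {"xyz": [-0.0127, -0.0269, 0], "turn": [-0.0074, -0.054, 0]},
    {"xyz": [-0.0127, -0.0269, 0], "turn": [-0.0074, -0.054, 0]},
    {"xyz": [-0.0064, -0.0135, 0], "turn": [-0.0074, -0.0543, 0]},
    {"xyz": [0, 0, -0.005], "turn": [0, 0, 0]},
    {"xyz": [0, 0, 0], "turn": [0, 0, 0]},
  ],
)

```text
clock: 15.4
eef_pos: [466.8, -315.7, 143.1]
eef_rot: [3.141, 0.435, 3.006]
wrist_force: [0.2, -1.2, -0.4]
finger_gap: 53.7
```

```bash
python3 -c "
from geo import *
r=read_state();print(r['wrist_force'],r['finger_gap'],r['eef_pos'],r['eef_rot'],r['joints'])
from scipy.spatial.transform import Rotation as R
a=R.from_euler('xyz',r['eef_rot']);b=R.from_euler('z',-.136)*R.from_euler('y',-np.radians(25))*R.from_euler('xyz',[np.pi,0,np.pi]);print((b*a.inv()).as_rotvec())
s=snap('side');t=snap('top')
crop(s,335,115,90,85,7,'pics/sj.png');crop(t,400,165,110,100,6,'pics/tj.png')"
```

```text
[ 0.22017444 -1.16822563 -0.38373881] 53.654046166698784 [ 466.76184276 -315.68342836  143.1365976 ] [3.14111872 0.43487193 3.00570037] [-0.77687191  0.23058798  1.85402352  0.38424413  0.73835112 -2.45631062]
[-0.00062363 -0.00138867 -0.0003077 ]
```

View pics/sj.png

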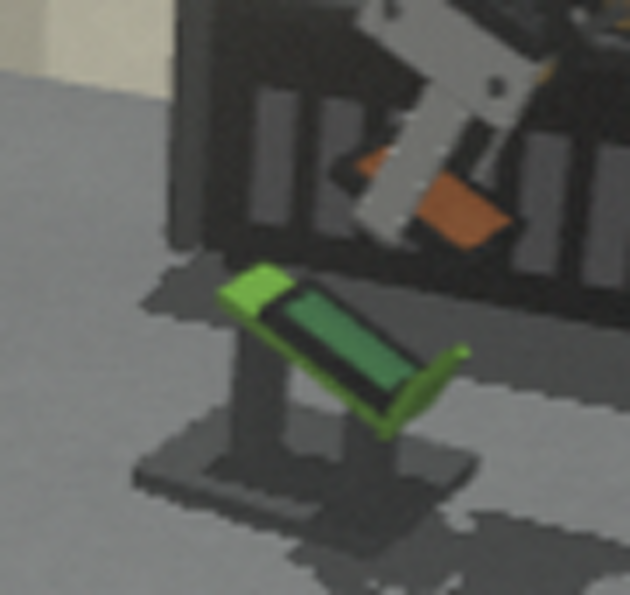

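View pics/tj.png

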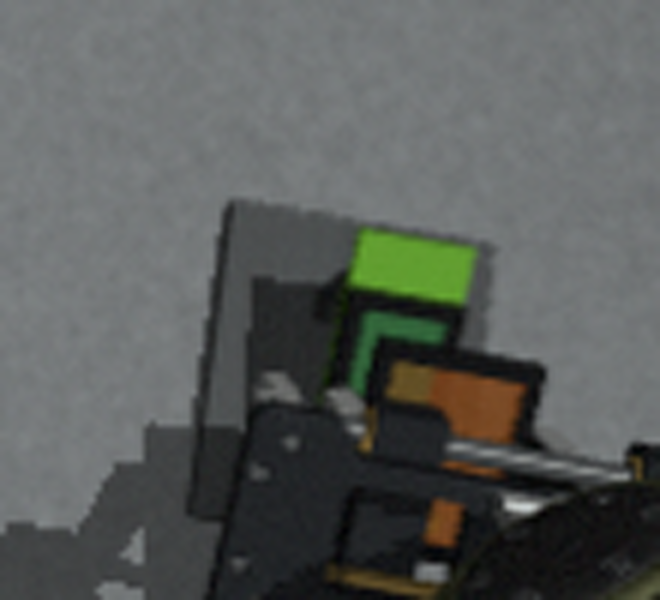

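```bash
cat > chk.py <<'E'
from geo import *
from scipy.spatial.transform import Rotation as R
RP=np.array([466.,-316.5,50.]);RR=(R.from_euler('z',-.136)*R.from_euler('y',-np.radians(25))).as_matrix()
bed=lambda w:RR.T@(np.array(w)-RP)
def onbed(c,uv,z): # ray onto plane bed z
    o,d=ray(c,uv);n=RR[:,2];return bed(o+d*((RP+z*n-o)@n)/(d@n))
E
python3 - <<'E'
from chk import *
s=snap('side');t=snap('top');r=read_state();T=bed(r['eef_pos']);print("tcp bed",T.round(1))
K=lambda u,v:((u+.5)/6-.5+400,(v+.5)/6-.5+165)
S=lambda u,v:((u+.5)/7-.5+335,(v+.5)/7-.5+115)
zt=T[2]-.4*0+4.4
print("top frame upper corners",onbed(t,K(378,340),zt),onbed(t,K(545,367),zt), "glass",onbed(t,K(530,383),zt))
print("green upper corners",onbed(t,K(352,290),8),onbed(t,K(466,308),8))
print("side glass low",onbed(s,S(512,220),zt),onbed(s,S(466,250),zt),"green glass low",onbed(s,S(415,370),8),onbed(s,S(388,390),8))
print("side frame upper", onbed(s,S(335,170),zt), onbed(s,S(365,148),zt))
E
```

```text
tcp bed [40.5  1.  84.4]
top frame upper corners [72.38297851 27.65520709 88.80532229] [ 73.42495013 -26.08950061  88.80532229] glass [ 67.38419037 -22.72085574  88.80532229]
green upper corners [69.87368979 19.69385003  8.        ] [ 70.7766524  -19.88004007   8.        ]
side glass low [  6.67431451 -17.53809697  88.80532229] [ 7.4671722  22.34098124 88.80532229] green glass low [  5.71432121 -11.2093029    8.        ] [ 5.78209181 12.90614748  8.        ]
side frame upper [66.97514818 34.1241229  88.80532229] [68.39789023  6.86344903 88.80532229]
```

arm_command(
  deltas=[
    {"xyz": [0.0036, -0.0007, -0.0077], "turn": [0, 0, 0]},
    {"xyz": [0.0036, -0.0007, -0.0077], "turn": [0, 0, 0]},
    {"xyz": [0.0036, -0.0007, -0.0077], "turn": [0, 0, 0]},
    {"xyz": [0.0036, -0.0006, -0.0077], "turn": [0, 0, 0]},
    {"xyz": [0.0036, -0.0006, -0.0077], "turn": [0, 0, 0]},
    {"xyz": [0.0036, -0.0006, -0.0077], "turn": [0, 0, 0]},
    {"xyz": [0, 0, 0], "turn": [0, 0, 0]},
  ],
)

```text
clock: 16.48
eef_pos: [488.2, -319.9, 96.5]
eef_rot: [3.141, 0.435, 3.005]
wrist_force: [-0.4, 0.6, -1.2]
finger_gap: 53.7
```

```bash
python3 - <<'E'
from chk import *
s=snap('side');t=snap('top');r=read_state();T=bed(r['eef_pos']);print("tcp bed",T.round(1),r['joints'],r['wrist_force'])
crop(s,345,125,80,75,8,'pics/sk.png');crop(t,420,175,90,90,6,'pics/tk.png')
E
```

```text
tcp bed [40.4 -0.5 33.3] [-0.75245953  0.33938187  1.83770727  0.41921081  0.64383858 -2.4840449 ] [ 0.29317968 -0.39572693 -0.52799631]
```

View pics/sk.png

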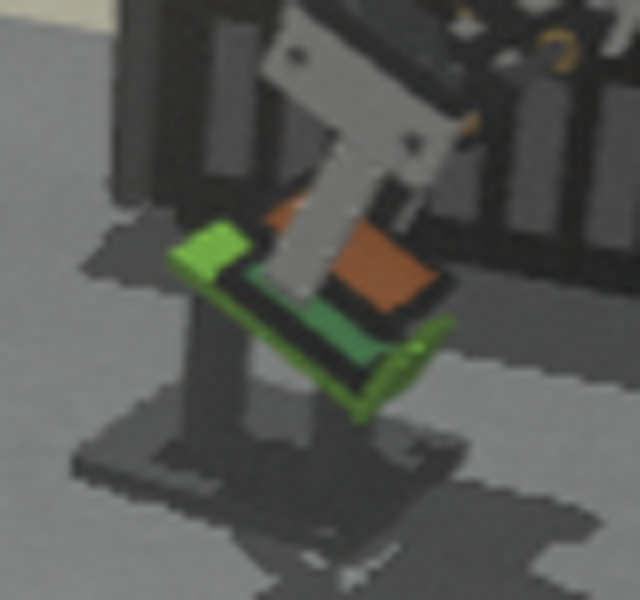

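View pics/tk.png

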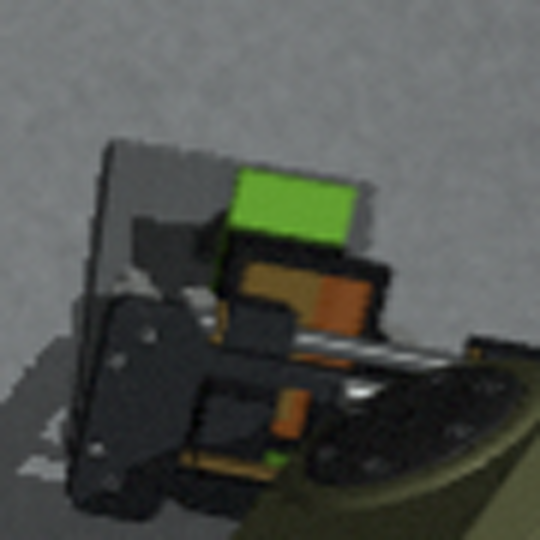

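```bash
python3 - <<'E'
from chk import *
s=snap('side');t=snap('top');r=read_state();T=bed(r['eef_pos']);print("tcp bed",T.round(1))
K=lambda u,v:((u+.5)/6-.5+420,(v+.5)/6-.5+175)
S=lambda u,v:((u+.5)/8-.5+345,(v+.5)/8-.5+125)
zt=T[2]+4.4
print("top",onbed(t,K(228,238),zt),onbed(t,K(389,266),zt))
print("side glass low",onbed(s,S(440,279),zt),onbed(s,S(389,312),zt),"frame",onbed(s,S(456,284),zt),onbed(s,S(398,336),zt))
print("side bed top corners (90,+-20,0)",onbed(s,S(168,255),0),onbed(s,S(222,220),0))
E
```

```text
tcp bed [40.6 -0.6 33.6]
top [73.26719803 27.69685144 37.98180149] [ 73.64096832 -26.84352847  37.98180149]
side glass low [  5.4395732  -17.00239228  37.98180149] [ 6.76877196 20.73998901 37.98180149] frame [  0.24632051 -20.92021607  37.98180149] [-2.43743972 29.29943604 37.98180149]
side bed top corners (90,+-20,0) [8.84087391e+01 2.30499465e+01 7.10542736e-15] [ 8.86584388e+01 -1.71375982e+01 -6.39488462e-14]
```

arm_command(
  deltas=[
    {"xyz": [0.0018, -0.0002, -0.0039], "turn": [0, 0, 0]},
    {"xyz": [0.0018, -0.0002, -0.0039], "turn": [0, 0, 0]},
    {"xyz": [0.0018, -0.0003, -0.0039], "turn": [0, 0, 0]},
    {"xyz": [0.0018, -0.0002, -0.0039], "turn": [0, 0, 0]},
    {"xyz": [0, 0, 0], "turn": [0, 0, 0]},
  ],
)

```text
clock: 17.3
eef_pos: [495.4, -320.8, 81.2]
eef_rot: [3.141, 0.436, 3.006]
wrist_force: [-0.5, -0.2, -1.3]
finger_gap: 54.2
```

```bash
python3 - <<'E'
from chk import *
s=snap('side');r=read_state();T=bed(r['eef_pos']);print("tcp bed",T.round(1),r['joints'][5],r['wrist_force'],RR.T@r['wrist_force'])
crop(s,345,125,80,75,8,'pics/sl.png')
E
```

```text
tcp bed [40.2 -0.4 15.9] -2.4939348046394225 [ 0.27865608  0.53617308 -0.46424453] [-0.01186602  0.5690027  -0.50670395]
```

View pics/sl.png

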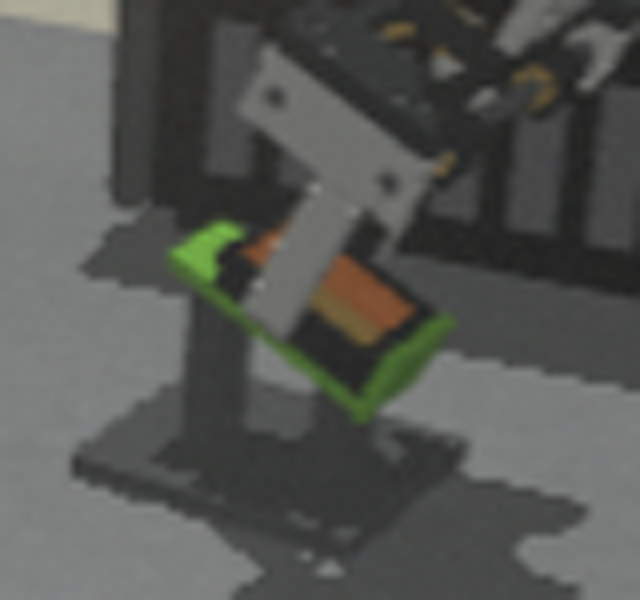

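arm_command(
  deltas=[
    {"xyz": [0.0006, -0.0001, -0.0012], "turn": [0, 0, 0]},
    {"xyz": [0.0005, -0.0001, -0.0012], "turn": [0, 0, 0]},
    {"xyz": [0, 0, 0], "turn": [0, 0, 0]},
  ],
)

```text
clock: 17.73
eef_pos: [496.5, -321.1, 79.2]
eef_rot: [3.142, 0.436, 3.006]
wrist_force: [-0.7, 0.1, -1.4]
finger_gap: 53.9
```

```bash
cat > f.py <<'E'
from chk import *
r=read_state();T=bed(r['eef_pos']);print("tcp bed",T.round(1),"F bed",(RR.T@r['wrist_force']).round(1),r['clock'],r['finger_gap'])
E
python3 f.py
```

```text
tcp bed [40.3 -0.5 13.4] F bed [-1.3  0.  -1. ] 17.725 53.86310128348532
```

arm_command(
  deltas=[
    {"xyz": [-0.0009, 0.0001, -0.0004], "turn": [0, 0, 0]},
    {"xyz": [-0.0009, 0.0001, -0.0004], "turn": [0, 0, 0]},
    {"xyz": [0, 0, 0], "turn": [0, 0, 0]},
  ],
)

```text
clock: 18.1
eef_pos: [494.6, -321.0, 78.4]
eef_rot: [-3.142, 0.436, 3.006]
wrist_force: [-0.2, 0.5, -0.4]
finger_gap: 53.7
```

```bash
python3 f.py
```

```text
tcp bed [38.3 -0.5 13.5] F bed [-0.4  0.4 -0.3] 18.1 53.69474673924388
```

arm_command(
  deltas=[
    {"xyz": [-0.0009, 0.0001, -0.0004], "turn": [0, 0, 0]},
    {"xyz": [0, 0, 0], "turn": [0, 0, 0]},
  ],
)

```text
clock: 18.35
eef_pos: [494.1, -320.9, 78.3]
eef_rot: [-3.141, 0.437, 3.006]
wrist_force: [3.7, 1.1, -0.4]
finger_gap: 53.9
```

```bash
python3 f.py
```

```text
tcp bed [37.7 -0.6 13.6] F bed [ 3.   1.6 -1.8] 18.35 53.94752016777744
```

The backstop contact (3 N along +x) comes at TCP bed x 37.7. That puts the filter centre at 35, which agrees with the camera offset of −2.7 mm. I'll ease off slightly and lower.

arm_command(
  deltas=[
    {"xyz": [0.0004, 0, 0.0002], "turn": [0, 0, 0]},
    {"xyz": [0.0003, 0, -0.0006], "turn": [0, 0, 0]},
    {"xyz": [0.0003, -0.0001, -0.0006], "turn": [0, 0, 0]},
    {"xyz": [0, 0, 0], "turn": [0, 0, 0]},
  ],
)

```text
clock: 18.85
eef_pos: [494.7, -320.9, 77.2]
eef_rot: [3.141, 0.436, 3.006]
wrist_force: [-6.3, 1.7, 6.2]
finger_gap: 53.9
```

```bash
python3 f.py
```

```text
tcp bed [37.8 -0.5 12.4] F bed [-3.3  0.8  8.3] 18.85 53.94980664553661
```

arm_command(
  deltas=[
    {"xyz": [0.0003, 0, -0.0006], "turn": [0, 0, 0]},
    {"xyz": [0, 0, 0], "turn": [0, 0, 0]},
  ],
)

```text
clock: 19.1
eef_pos: [495.0, -321.0, 77.0]
eef_rot: [-3.142, 0.436, 3.006]
wrist_force: [-7.1, 4.0, 9.9]
finger_gap: 53.6
```

```bash
python3 f.py
```

```text
tcp bed [38.  -0.5 12.1] F bed [-2.7  3.  12.2] 19.1 53.59154219984272
```

arm_command(
  deltas=[
    {"xyz": [-0.0003, 0, 0.0006], "turn": [0, 0, 0]},
    {"xyz": [-0.0005, 0.0001, -0.0002], "turn": [0, 0, 0]},
    {"xyz": [0, 0, 0], "turn": [0, 0, 0]},
  ],
)

```text
clock: 19.48
eef_pos: [494.7, -321.0, 77.1]
eef_rot: [-3.141, 0.437, 3.006]
wrist_force: [4.9, 0.3, 0.6]
finger_gap: 54.0
```

```bash
python3 f.py; python3 - <<'E'
from h import *
s=snap('side');t=snap('top');crop(s,345,125,80,75,8,'pics/sm.png');crop(t,420,175,90,90,6,'pics/tm.png')
E
```

```text
tcp bed [37.8 -0.5 12.3] F bed [ 4.6  1.  -1.5] 19.475 54.036268912559905
```

View pics/sm.png

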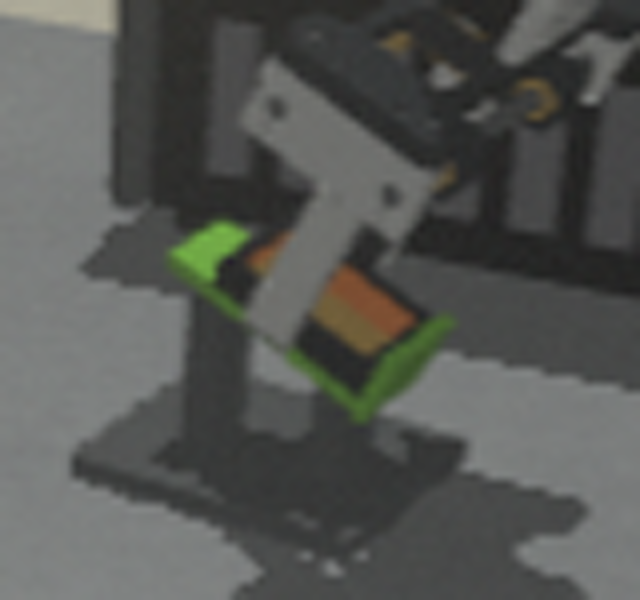

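View pics/tm.png

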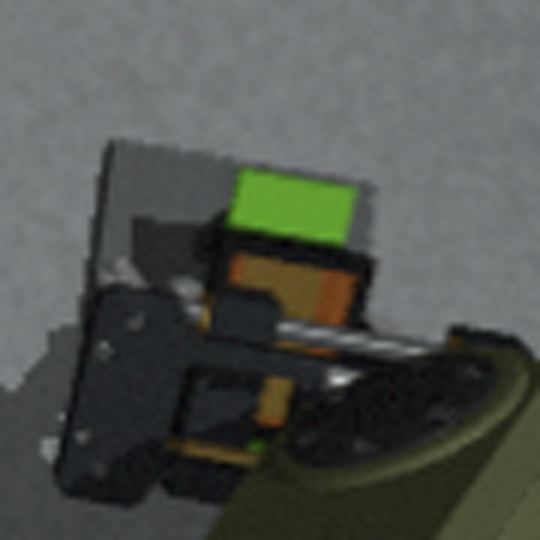

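The filter is against the backstop at 4.6 N and within about 0.3 mm of the green one. Releasing.

arm_command(
  deltas=[
    {"xyz": [0, 0, 0], "turn": [0, 0, 0]},
    {"xyz": [0, 0, 0], "turn": [0, 0, 0]},
    {"xyz": [0, 0, 0], "turn": [0, 0, 0]},
    {"xyz": [0, 0, 0], "turn": [0, 0, 0]},
  ],
  gripper=0.2,
)

```text
clock: 20.08
eef_pos: [494.2, -320.8, 76.8]
eef_rot: [3.142, 0.436, 3.005]
wrist_force: [0.5, 0.3, -0.3]
finger_gap: 75.2
```

```bash
python3 f.py; python3 - <<'E'
from h import *
s=snap('side');crop(s,345,125,80,75,8,'pics/sn.png')
E
```

```text
tcp bed [37.2 -0.5 12.2] F bed [ 0.3  0.4 -0.5] 20.075 75.1536408305288
```

View pics/sn.png

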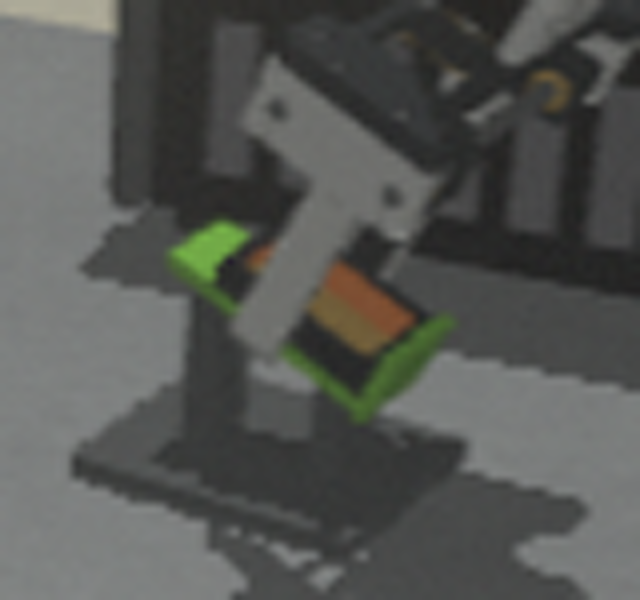

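arm_command(
  deltas=[
    {"xyz": [-0.0021, 0.0003, 0.0045], "turn": [0, 0, 0]},
    {"xyz": [-0.0042, 0.0006, 0.0091], "turn": [0, 0, 0]},
    {"xyz": [-0.0063, 0.0009, 0.0136], "turn": [0, 0, 0]},
    {"xyz": [-0.0084, 0.0011, 0.0181], "turn": [0, 0, 0]},
    {"xyz": [-0.0084, 0.0011, 0.0181], "turn": [0, 0, 0]},
    {"xyz": [-0.0084, 0.0011, 0.0181], "turn": [0, 0, 0]},
    {"xyz": [-0.0084, 0.03, 0.0181], "turn": [0, 0, 0]},
    {"xyz": [0, 0.04, 0.01], "turn": [0, 0, 0]},
    {"xyz": [0, 0.04, 0.01], "turn": [0, 0, 0]},
    {"xyz": [0, 0.04, 0.01], "turn": [0, 0, 0]},
    {"xyz": [0, 0.02, 0], "turn": [0, 0, 0]},
    {"xyz": [0, 0, 0], "turn": [0, 0, 0]},
  ],
)

```text
clock: 21.62
eef_pos: [448.0, -145.0, 207.5]
eef_rot: [-3.141, 0.438, 3.008]
wrist_force: [-0.4, -0.6, 0.5]
finger_gap: 75.4
```

```bash
python3 f.py; python3 - <<'E'
from h import *
s=snap('side','z');t=snap('top','z');crop(s,345,125,80,75,8,'pics/so.png');crop(t,420,185,80,80,7,'pics/to.png');crop(s,215,160,90,100,6,'pics/sp.png')
E
```

```text
tcp bed [ 29.3 167.5 160.1] F bed [-0.1 -0.7  0.6] 21.625 75.4267266546652
```

View pics/so.png

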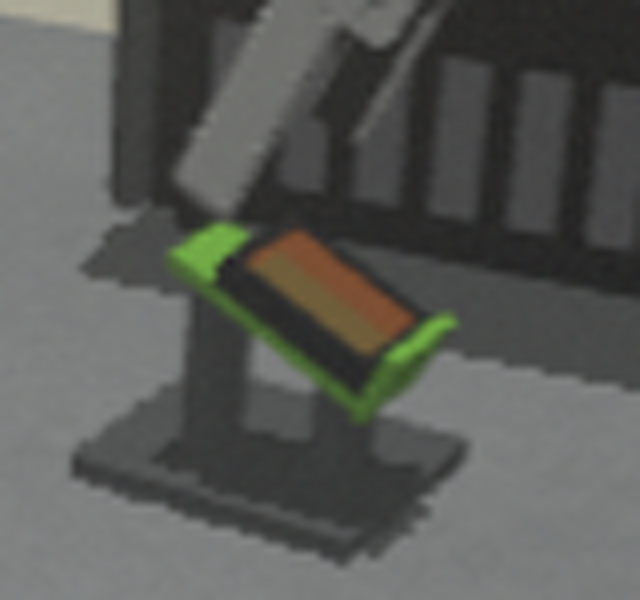

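View pics/to.png

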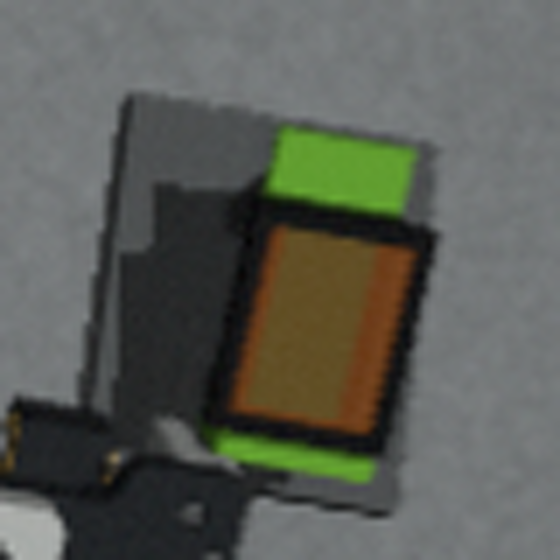

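View pics/top_z.png

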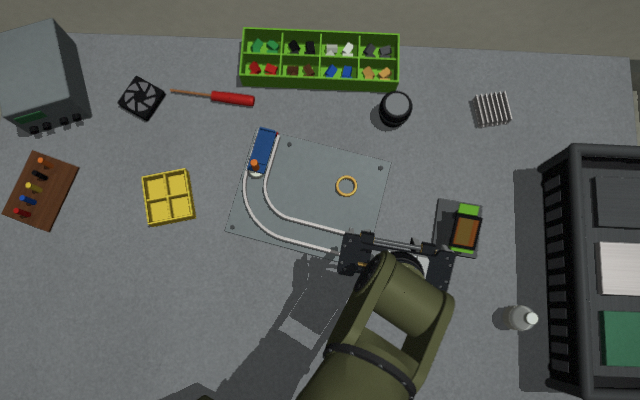

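View pics/sp.png

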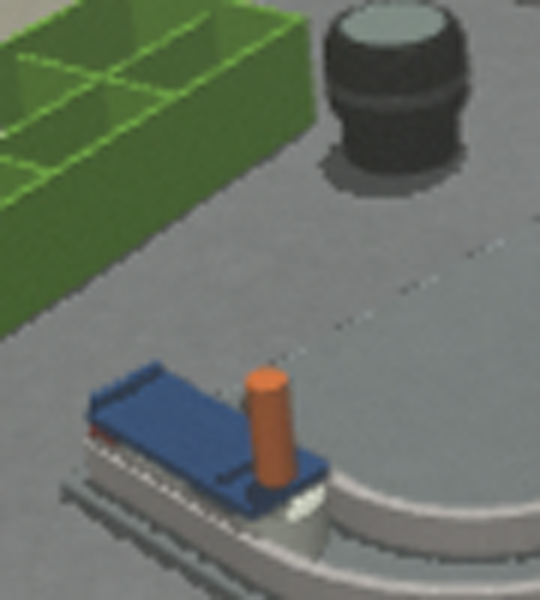

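```bash
python3 - <<'E'
from chk import *
t=snap('top')
K=lambda u,v:((u+.5)/7-.5+420,(v+.5)/7-.5+185)
P=[onbed(t,K(*p),16) for p in [(262,198),(438,230),(205,430),(382,455)]];print(np.round(P,1).tolist(),np.mean(P,0))
hsv=cv2.cvtColor(t['color'],cv2.COLOR_RGB2HSV)
m=cv2.inRange(hsv,np.array((5,110,90)),np.array((25,255,255)));m[:195]=0;m[260:]=0;m[:,:445]=0;m[:,490:]=0
n,l,st,ce=cv2.connectedComponentsWithStats(m);k=1+np.argmax(st[1:,4]);print(st[k])
ct=max(cv2.findContours((l==k).astype(np.uint8),0,2)[0],key=len);b=[onbed(t,p,16) for p in cv2.boxPoints(cv2.minAreaRect(ct))];print("amber glass",np.round(b,1).tolist(),np.mean(b,0))
m=cv2.inRange(hsv,np.array((100,120,40)),np.array((125,255,255)));m[:120]=0;m[185:]=0;m[:,:240]=0;m[:,:][:,290:]=0
ct=max(cv2.findContours(m,0,2)[0],key=len);rc=cv2.minAreaRect(ct);b=[wt(onz(t,p,38)) for p in cv2.boxPoints(rc)];print("deck",np.round(b,1).tolist(),np.mean(b,0))
m=cv2.inRange(hsv,np.array((5,150,120)),np.array((16,255,255)));m[:150]=0;m[180:]=0;m[:,:240]=0;m[:,270:]=0
ys,xs=np.nonzero(m);print("post px",xs.mean(),ys.mean(),wt(onz(t,(xs.mean(),ys.mean()),80)))
E
```

```text
[[71.2, 24.2, 16.0], [71.2, -28.1, 16.0], [-1.5, 24.5, 16.0], [0.7, -28.3, 16.0]] [35.39838744 -1.92757546 16.        ]
[454 218  25  29 513]
amber glass [[7.1, 18.1, 16.0], [65.4, 17.7, 16.0], [62.7, -21.6, 16.0], [4.4, -21.7, 16.0]] [34.88684549 -1.87878893 16.        ]
deck [[17.2, 130.5], [119.8, 131.1], [118.1, 91.4], [15.8, 91.5]] [ 67.72504115 111.11319164]
post px 253.59459459459458 162.16216216216216 [ 25.02067075 111.91529259]
```

Final measurements:
- **Amber filter:** bed (35, −1.9), square to the bed.
- **Carrier:** seat at track x 77.2 (77 is home).
- **Bystanders:** the ring and tray look the same as at the start.

The arm is clear, so I'm handing the job in.

```bash
python3 -c "
from cell import *
print(sign_off())"
```

```text
the job is handed in; nothing more can be done
None
```

The carrier is home at the red stop, and the amber filter is stacked on the green one against the backstop. I handed the job in at about 22 s of the 69 s allowed, and no verdict is reported.

**What I did:** I pushed the carrier by its post round the bend, with the fingers loosely straddling it, until the stop pushed back with about 20 N. Then I gripped the amber filter across its width and carried it to the rack at a 25° tilt. I felt for the backstop and then the green filter, let go, and backed the arm clear.

**Last checks (top camera):**

| Item | Measured | Target or limit |
|---|---|---|
| Amber filter on bed, x | 35 mm | 30–40 mm |
| Amber filter on bed, y | −1.9 mm | ±8 mm |
| Amber filter direction | within about 0.04 rad | 0.15 rad |
| Carrier seat, along the track | x 77.2 mm | 77 mm, within 7 mm |

- **Bystanders:** the brass ring and the yellow tray look unmoved by eye; I did not measure them.
- **Not measured directly:** the amber filter hides the green one, so I saw no sign of it moving but could not measure it. The amber filter's flatness was judged from the side picture and the contact force, which peaked at about 12 N.

**Disagreement:** the two cameras differed by about 3 mm at the rack. I used the top view with the given 50 mm bed height. The backstop was where that predicted, and the green filter was met within about 1 mm of it.

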